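# Probe and sort the drilled bushes

### The arm

A 6-joint arm with a two-finger parallel gripper is mounted at the origin on a cart in front of the work surface, level with it; the furniture and walls round the work are solid. World frame = base frame: x ahead of the robot, y to its left, z up, the work surface at z = 0. Lengths are in m, angles in rad, forces in N, time in s.
With the tool pointing down it reaches from about 0.325 to 0.9 m from the base axis. Payload 6.1 kg.
Tool frame: the origin (TCP) lies midway between the tips of the shut fingers; the grasp point (between the pads) lies 19 mm behind it; z points along the fingers, y is the direction in which the jaws open and shut (so a half turn about z gives the same grasp; the last joint's range is limited). The gripper opens to 87 mm and grips with 3 to 60 N. Pads are 19 mm wide; open, the fingers measure 117 mm over their backs; the gripper's body (75 mm by 190 mm) begins 51 mm behind the grasp point.
Start: joints at [-1.429, 0.22, 1.526, -0, 1.395, -0.126], TCP at [0.165, -0.603, 0.223] pointing down, gripper open.
Joint ranges: [-2.98, 2.98], [-0.91, 2.08], [0.09, 2.57], [-1.24, 4.39], [0.2, 2.65], [-2.68, 2.68]. Speed limits (rad/s): [2.57, 2.57, 3.01, 3.14, 3.14, 3.14].

### API

Orientations are given as a unit quaternion [x, y, z, w].
In Python, from bench import r gives the robot as it stands.
- The arm moves only by the tool arm_command, never from a script. Its argument "commands" is a list of rows, each a list of 2 entries, a list of its own where there are three numbers: the shift along the tool's x, y, z in units of 0.4 m (1.0 is 0.4 m), then the turn about the tool's z in units of 180 degrees (1.0 is 180 degrees). A call has 1 to 20 rows; each row is the pose to reach, as a shift and turn from the pose commanded when the call began, along the tool's axes at that moment, turning the shorter way round; what a row does not reach only later rows make up. A row lasts 1/12 s, in which the tool goes at most 41.7 mm and 7.16 degrees, less where a joint would pass 70% of its speed; a pose out of reach is approached as far as the arm can. A call with a number of a shift or a turn outside -1 to 1 is refused whole. A call with a gripper value outside its range is refused whole. "hand" is the finger opening in mm, from 0 to 87, set as the call begins (left out, the last holds). The fingers move at their own pace and stop on an object; the grip force is fixed at half the most. Time passes only in rows, so rows that repeat a pose let the fingers close. It gives the time, the measured TCP pose, the force and the opening at its end, in the units of the state.
- r.get_state(): the state, without advancing time (a new reading comes with each control period).
- r.grab_frame(name): name is "side" or "top" or "wrist"; returns a dict with "img" (384x512x3 uint8, red, green, blue), "K" (3x3 intrinsics, pixels), "rvec" (rotation vector, rad) and "tvec" (3), from world to camera coordinates, as OpenCV has them; the wrist camera has in their place "hand_eye" (4x4, takes a point from camera to tool coordinates, whose origin is the TCP and whose axes are the flange's). Camera axes: x right, y down, z forward; pixel columns grow to the right and rows downward; lengths in m; the calibration is good to about 2 mm. A picture is of the moment at which its call begins: read the wrist's pose just before it. There is no depth.
- r.hand_in(): hands the job in, once; it reports no verdict.
The state is a dict: "time_s": time; "joints": joint angles; "joint_velocities": joint speeds; "tau": joint torques, N m; "eef_pos": TCP position; "tool_rot": TCP orientation; "ft_force": force on the tool from outside, world axes, zero at the start; "wrist_torque": the same for the moment, N m; "gripper_width": finger opening in m.
Only numpy, scipy, OpenCV 4.12 (cv2) and the standard library are available. Lean on these libraries where they do the work, as an engineer would, in place of code of your own. Each camera call takes 0.05 s, during which the arm holds its last target. There are 200 camera calls.

### The job

Push the ejector's thumb plate fully in to get the last bush out of its nest, then use the probe pin to find out which of the bushes are bored right through and which are blind: push the pin down every bore as far as it will go. Stand the through-bored bushes upright, bore up, in the divided tray, one to a bay, and the blind ones upright in the plain tray, put the pin back in its stand, and leave the beaker, timer and screwdriver alone.

Things in the scene. Friction and masses are not known exactly. Their poses are not given: they have to be found in the camera images.
- bush_1: aluminium flanged bush, 56 mm tall: a flange 62 mm across and 10 mm thick at its foot, above it a cylinder 46 mm across, with a 22 mm bore opening in the middle of its top face; origin at the centre of its underside, z up along the bore; 0.13 to 0.25 kg. Some are bored through, others blind, which cannot be seen. Not all are present; one stands in the ejector's nest, the rest on the worktop
- bush_1_disc (a joint): travel (m) of the captive black dust disc inside the bore of bush_1 under the pin; 0 at the start, when the disc's face lies 8 mm below the mouth. It yields to about 1 N and stays where the pin has pushed it. In a blind bore it meets the floor at 0.016, which stops the pin's tip 24 mm below the mouth; in a through bore it can be pushed to 0.042, where the pin's collar sits on the bush.
- bush_2: aluminium flanged bush, 56 mm tall: a flange 62 mm across and 10 mm thick at its foot, above it a cylinder 46 mm across, with a 22 mm bore opening in the middle of its top face; origin at the centre of its underside, z up along the bore; 0.13 to 0.25 kg. Some are bored through, others blind, which cannot be seen. Not all are present; one stands in the ejector's nest, the rest on the worktop
- bush_2_disc (a joint): travel (m) of the captive black dust disc inside the bore of bush_2 under the pin; 0 at the start, when the disc's face lies 8 mm below the mouth. It yields to about 1 N and stays where the pin has pushed it. In a blind bore it meets the floor at 0.016, which stops the pin's tip 24 mm below the mouth; in a through bore it can be pushed to 0.042, where the pin's collar sits on the bush.
- bush_3: aluminium flanged bush, 56 mm tall: a flange 62 mm across and 10 mm thick at its foot, above it a cylinder 46 mm across, with a 22 mm bore opening in the middle of its top face; origin at the centre of its underside, z up along the bore; 0.13 to 0.25 kg. Some are bored through, others blind, which cannot be seen. Not all are present; one stands in the ejector's nest, the rest on the worktop
- bush_3_disc (a joint): travel (m) of the captive black dust disc inside the bore of bush_3 under the pin; 0 at the start, when the disc's face lies 8 mm below the mouth. It yields to about 1 N and stays where the pin has pushed it. In a blind bore it meets the floor at 0.016, which stops the pin's tip 24 mm below the mouth; in a through bore it can be pushed to 0.042, where the pin's collar sits on the bush.
- bush_4: aluminium flanged bush, 56 mm tall: a flange 62 mm across and 10 mm thick at its foot, above it a cylinder 46 mm across, with a 22 mm bore opening in the middle of its top face; origin at the centre of its underside, z up along the bore; 0.13 to 0.25 kg. Some are bored through, others blind, which cannot be seen. Not all are present; one stands in the ejector's nest, the rest on the worktop
- bush_4_disc (a joint): travel (m) of the captive black dust disc inside the bore of bush_4 under the pin; 0 at the start, when the disc's face lies 8 mm below the mouth. It yields to about 1 N and stays where the pin has pushed it. In a blind bore it meets the floor at 0.016, which stops the pin's tip 24 mm below the mouth; in a through bore it can be pushed to 0.042, where the pin's collar sits on the bush.
- probe_pin: steel probe pin, upright in its stand at the start, 96 mm long, 0.12 kg: a 12 mm shaft with a tapered end, 50 mm long, then a 26 mm collar 5 mm thick, then a ribbed 22 mm grip from 57 to 92 mm above the tip. Origin at the tip, z along the pin towards the grip. In a through bore it goes down until the collar sits on the bush; in a blind one it stops with the collar 26 mm above the bush
- pin_stand: fixed grey stand for the pin: a 56 mm foot and a 36 mm post 58 mm tall with a 18 mm hole down its middle, 56 mm deep; origin at the centre of its underside. The pin belongs in it tip down, its collar resting on the post, so that the tip is 8 mm above the worktop
- ejector: fixed ejector: a nest with two side walls and a roof, 72 mm long (x), 120 mm wide over its feet, 69 mm high; origin on the worktop at the middle of the nest, where one bush stands at the start, unreachable under the roof. Its own +x (roughly away from the robot) is the way the slide pushes and the bush comes out, through the open far end
- eject_slide (a joint): travel (m) of the ejector's spring slide: 0 at rest, grows to 0.085 as its thumb plate is pushed along the ejector's +x; the bush is pushed ahead of it, so that at full travel the bush's centre is about 82 mm from the ejector's origin, clear of the roof. Spring force about 2 N at rest, 6.5 N fully in; springs back when let go
- thumb_plate (a point): middle of the near face of the slide's upright thumb plate (40 mm wide, 10 mm thick, from 6 to 62 mm above the worktop), which faces the ejector's -x; at rest it is 140 mm from the ejector's origin. It moves with the slide
- divided_tray: fixed shallow grey tray 166 mm long (x) by 84 mm wide (y), rim 14 mm high and 3 mm thick, with one cross rib 12 mm high and 4 mm thick in the middle, making two bays 78 mm square, centred at x = -41 and +41 mm; for the through-bored bushes, one to a bay. Origin at the centre of its underside; the floor is 3 mm thick
- plain_tray: fixed shallow grey tray of the same size (166 by 84 mm, rim 14 mm, floor 3 mm) without a rib, for the blind bushes (at most two). Origin at the centre of its underside. The two trays may stand in either order. Beside the work, at x 0.48 to 0.73, y -0.18 to 0.03, stands a fixed white die set, about 0.24 m tall
- beaker: white plastic beaker, 76 mm across, 88 mm tall, a bystander; origin at the centre of its underside
- timer: white bench timer 62x62x19 mm, a bystander; origin at the centre of its underside
- screwdriver: screwdriver with a red handle, 198 mm long, lying on the worktop, a bystander; origin under its middle
Not all that is in view belongs to the job. What is shaped like the bush_1 but brown or green is not meant.

How it is judged:
By the outcome, as a careful person would: the job done as asked, in the order asked, and still so for the second after the job is handed in, with the robot touching nothing.
Of bush_3, bush_4 only 1 to 2 are there at a start; the rules pass over those that are not, and their reading is None.
At some moment in a run one of bush_3, bush_4 may be knocked a few centimetres aside while the robot is not near it.
It also fails if it takes over 210 s, if anything falls off the work surface, if the arm or the gripper's body presses on something with over 40 N, if the wrist force passes 120 N, or if a joint passes its speed limit or range.

## Working session

There is one attempt and no reset: what is moved stays moved. The work goes in short steps, Python scripts to look and compute and a tool call to move; the robot and the scene stay as the last step left them, time stands still between calls to the robot, and variables do not carry over. Pictures are saved under pics/ and viewed, about 12 in all and at most 16, crops included, and the job is handed in when it is done.

Besides the shell and the picture viewer there is one more tool, called after "Emit:" as name(argument=value, ...) on one line, values as JSON. arm_command: Moves the arm, as the interface text tells. Its arguments: {"type":"object","properties":{"commands":{"type":"array"},"hand":{"type":"number"}},"required":["commands"]}

```bash
mkdir -p pics
cat > h.py <<'E'
import numpy as np, cv2
from scipy.spatial.transform import Rotation as R
from bench import r
def grab(n):
    s=r.get_state(); f=r.grab_frame(n)
    if n=="wrist":
        T=np.eye(4);T[:3,:3]=R.from_quat(s["tool_rot"]).as_matrix();T[:3,3]=s["eef_pos"]
        C=T@np.array(f["hand_eye"]); f["Rcw"]=C[:3,:3];f["c"]=C[:3,3]
    else:
        M=cv2.Rodrigues(np.array(f["rvec"],float))[0];f["Rcw"]=M.T;f["c"]=-M.T@np.array(f["tvec"]).ravel()
    f["K"]=np.array(f["K"]); return f
def plane(f,u,v,z):
    d=f["Rcw"]@np.linalg.solve(f["K"],[u,v,1.]);return f["c"]+d*(z-f["c"][2])/d[2]
def proj(f,P):
    q=f["K"]@(f["Rcw"].T@(np.array(P,float)-f["c"]));return q[:2]/q[2]
def save(f,n,crop=None,s=1.5):
    im=cv2.cvtColor(f["img"],cv2.COLOR_RGB2BGR)
    if crop: a,b,c,d=crop; im=im[b:d,a:c]
    cv2.imwrite(f"pics/{n}.png",cv2.resize(im,None,fx=s,fy=s,interpolation=cv2.INTER_CUBIC))
E
python3 - <<'E'
from h import *
import pickle
s=r.get_state();print({k:np.round(v,3) for k,v in s.items()})
print(R.from_quat(s["tool_rot"]).as_matrix().round(3))
for n in("top","side"):
    f=grab(n);save(f,n);pickle.dump(f,open(n+".pkl","wb"));print(n,f["c"],f["K"].round(1).tolist(),f["Rcw"].round(2).tolist())
E
```

```text
{'time_s': np.float64(0.0), 'joints': array([-1.429,  0.221,  1.528,  0.   ,  1.395, -0.126]), 'joint_velocities': array([ 0.002, -0.   , -0.   , -0.   , -0.001,  0.001]), 'tau': array([-1.0000e-03, -4.9462e+01, -3.8738e+01,  7.0000e-02,  5.7000e-02,
       -0.0000e+00]), 'eef_pos': array([ 0.165, -0.602,  0.221]), 'tool_rot': array([ 0.991,  0.133, -0.   , -0.001]), 'ft_force': array([-0.176, -0.103,  0.49 ]), 'wrist_torque': array([-0.019,  0.006,  0.016]), 'gripper_width': np.float64(0.087)}
[[ 0.964  0.265 -0.   ]
 [ 0.265 -0.964  0.002]
 [ 0.    -0.002 -1.   ]]
top [ 0.41717784 -0.06354382  1.34652019] [[417.8, 0.0, 252.8], [0.0, 417.8, 196.9], [0.0, 0.0, 1.0]] [[0.01, -0.99, 0.14], [-1.0, -0.01, 0.0], [-0.0, -0.14, -0.99]]
side [-0.30991109 -0.62673784  0.55644749] [[384.0, 0.0, 260.0], [0.0, 384.0, 196.2], [0.0, 0.0, 1.0]] [[0.5, -0.38, 0.78], [-0.87, -0.2, 0.46], [-0.02, -0.91, -0.42]]
```

View pics/top.png

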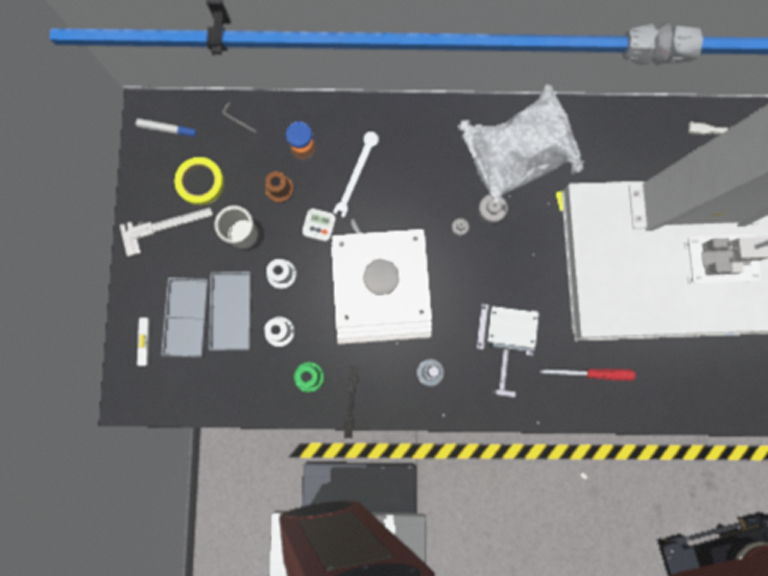

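View pics/side.png

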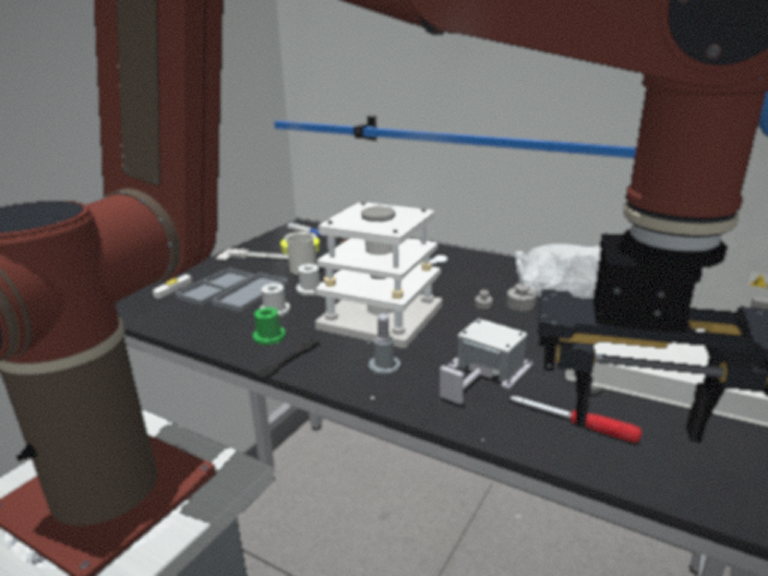

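The top view shows two bushes at about (281,273) and (279,331), the trays at (185,317) divided and (229,311) plain, the pin at (430,372), the ejector at (513,328) with its thumb plate at (506,393), the die set in the middle, and the screwdriver at (590,374). I'll enlarge the unclear grey items.

Run:
```python
from h import *
import pickle
t=pickle.load(open("top.pkl","rb"));s=pickle.load(open("side.pkl","rb"))
def c(f,a,b,w,h,k): return cv2.resize(cv2.cvtColor(f["img"],4)[b:b+h,a:a+w],None,fx=k,fy=k,interpolation=cv2.INTER_CUBIC)
A=c(t,95,95,200,170,4)
B=c(t,285,120,100,150,4)
cv2.imwrite("pics/c1.png",A[:600,:800]);cv2.imwrite("pics/c2.png",np.hstack([B,c(s,310,170,100,150,4)]))
q=lambda u,v,z:plane(t,u/1.5,v/1.5,z).round(3)
print("bush",q(281,268,.056),q(281,327,.056),"green",q(309,375,.056),"pin",q(433,371,.104))
print("ej roof corners",[q(u,v,.069) for u,v in((492,306),(538,311),(533,350),(489,345))])
print("plate",q(506,393,.062), "grey",q(493,207,0.01),q(460,226,.01))
print("div",[q(u,v,.014) for u,v in((168,278),(208,279),(202,356),(162,355))])
print("plain",[q(u,v,.014) for u,v in((212,272),(250,272),(249,349),(209,349))])
```

```text
bush [0.655 0.148 0.056] [0.531 0.144 0.056] green [0.433 0.083 0.056] pin [ 0.444 -0.166  0.104]
ej roof corners [array([ 0.579, -0.29 ,  0.069]), array([ 0.57 , -0.384,  0.069]), array([ 0.49 , -0.372,  0.069]), array([ 0.499, -0.283,  0.069])]
plate [ 0.403 -0.318  0.062] grey [ 0.806 -0.305  0.01 ] [ 0.762 -0.232  0.01 ]
div [array([0.637, 0.398, 0.014]), array([0.636, 0.312, 0.014]), array([0.471, 0.316, 0.014]), array([0.472, 0.401, 0.014])]
plain [array([0.652, 0.304, 0.014]), array([0.653, 0.222, 0.014]), array([0.487, 0.217, 0.014]), array([0.486, 0.302, 0.014])]
```

View pics/c1.png

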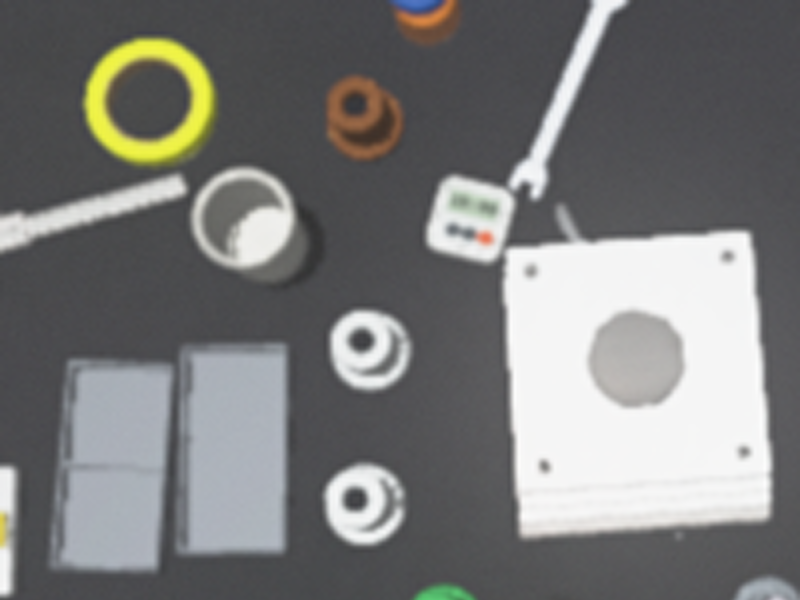

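View pics/c2.png

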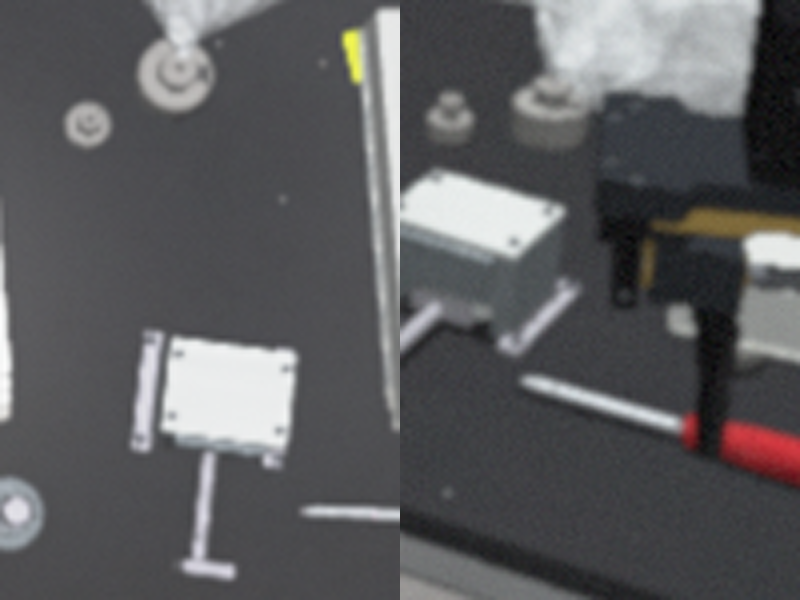

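Layout: three bushes (two on the worktop and one in the nest); the grey knobbed items are weights. I'll go above the thumb plate first.

```bash
cat >> h.py <<'E'
def go(*ts):
    """each target x,y,z,psi_deg (psi = heading of tool x); prints row values"""
    s=r.get_state();M=R.from_quat(s["tool_rot"]).as_matrix();p=s["eef_pos"]
    psi=np.degrees(np.arctan2(M[1,0],M[0,0]));print("now",np.round(p,4),"psi",round(psi,2),"F",np.round(s["ft_force"],1),"w",round(float(s["gripper_width"])*1e3,1),"t",s["time_s"],"j",np.round(s["joints"],2))
    for t in ts:
        d=M.T@(np.array(t[:3])-p);a=(psi-t[3]+180)%360-180
        print([[round(v/.4,4) for v in d],round(a/180,4)],"rows>=",int(max(np.linalg.norm(d)/.0417,abs(a)/7.16))+2)
E
python3 -c "
from h import *
go((.373,-.314,.22,-6.5))"
```

```text
now [ 0.1653 -0.6021  0.2215] psi 15.34 F [-0.2  0.3 -0. ] w 87.0 t 0.1 j [-1.43  0.22  1.53 -0.    1.39 -0.13]
[[np.float64(0.6914), np.float64(-0.5573), np.float64(0.0049)], np.float64(0.1214)] rows>= 10
```

Emit:
arm_command(commands=[[[0.69, -0.557, 0.005], 0.121], [[0.69, -0.557, 0.005], 0.121], [[0.69, -0.557, 0.005], 0.121], [[0.69, -0.557, 0.005], 0.121], [[0.69, -0.557, 0.005], 0.121], [[0.69, -0.557, 0.005], 0.121], [[0.69, -0.557, 0.005], 0.121], [[0.69, -0.557, 0.005], 0.121], [[0.69, -0.557, 0.005], 0.121], [[0.69, -0.557, 0.005], 0.121], [[0.69, -0.557, 0.005], 0.121], [[0.69, -0.557, 0.005], 0.121], [[0.69, -0.557, 0.005], 0.121]], hand=0)

```text
time_s: 1.18
eef_pos: [0.3719, -0.3158, 0.2204]
tool_rot: [0.998, -0.057, -0.0, 0.0]
ft_force: [0.0, -0.2, -0.6]
gripper_width: 0.0086
```

Run:
```python
from h import *
f=grab("wrist");save(f,"w1");print(f["c"],f["Rcw"].round(2))
for P in((.398,-.318,.062),(.537,-.333,.069)):print(proj(f,P)*1.5)
go((.373,-.314,.035,-6.5))
```

```text
[ 0.4551894  -0.32422194  0.38174396] [[-0.11 -0.95 -0.3 ]
 [-0.99  0.11  0.03]
 [ 0.    0.3  -0.95]]
[385.80233746 236.12273757]
[384.45357586  28.40256904]
now [ 0.3718 -0.3159  0.2204] psi -6.54 F [-0.9  0.5 -0.2] w 5.1 t 1.2333 j [-0.87 -0.11  1.88 -0.    1.38  0.82]
[[np.float64(0.0025), np.float64(-0.005), np.float64(0.4635)], np.float64(-0.0002)] rows>= 6
```

View pics/w1.png

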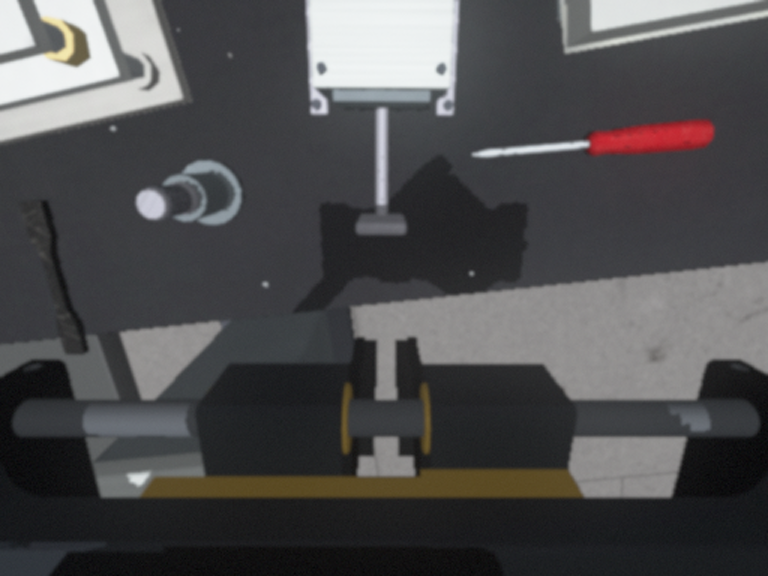

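The wrist view shows the plate at (381,222), with the rod aligned to the image vertical, so yaw and lateral position are good. The pin top is at (153,203). Descend, then push.

Emit:
arm_command(commands=[[[0.0025, -0.003, 0.1], 0], [[0.0025, -0.003, 0.2], 0], [[0.0025, -0.003, 0.3], 0], [[0.0025, -0.003, 0.4], 0], [[0.0025, -0.003, 0.463], 0], [[0.0025, -0.003, 0.463], 0], [[0.0025, -0.003, 0.463], 0]])

```text
time_s: 1.82
eef_pos: [0.3723, -0.3135, 0.0343]
tool_rot: [0.998, -0.057, -0.001, -0.001]
ft_force: [-0.2, 0.0, -0.0]
gripper_width: 0.0004
```

Emit:
arm_command(commands=[[[0.013, 0, 0], 0], [[0.026, 0, 0], 0], [[0.039, 0, 0], 0], [[0.052, 0, 0], 0], [[0.065, 0, 0], 0], [[0.078, 0, 0], 0], [[0.091, 0, 0], 0], [[0.104, 0, 0], 0], [[0.117, 0, 0], 0], [[0.13, 0, 0], 0], [[0.143, 0, 0], 0], [[0.156, 0, 0], 0], [[0.169, 0, 0], 0], [[0.182, 0, 0], 0], [[0.195, 0, 0], 0], [[0.208, 0, 0], 0], [[0.215, 0, 0], 0], [[0.222, 0, 0], 0], [[0.228, 0, 0], 0], [[0.228, 0, 0], 0]])

```text
time_s: 3.48
eef_pos: [0.4642, -0.324, 0.0351]
tool_rot: [0.998, -0.056, -0.001, -0.0]
ft_force: [-5.5, -1.2, 3.0]
gripper_width: 0.0003
```

Run:
```python
from h import *
go((.4725,-.3255,.035,-6.5))
```

```text
now [ 0.4642 -0.324   0.0351] psi -6.42 F [-5.5 -1.2  3. ] w 0.3 t 3.4833 j [-0.75  0.29  1.82 -0.    1.03  0.94]
[[np.float64(0.0211), np.float64(0.0013), np.float64(0.0002)], np.float64(0.0004)] rows>= 2
```

Emit:
arm_command(commands=[[[0.005, 0, 0], 0], [[0.01, 0, 0], 0], [[0.015, 0, 0], 0], [[0.02, 0, 0], 0], [[0.02, 0, 0], 0]])

```text
time_s: 3.9
eef_pos: [0.4718, -0.3249, 0.035]
tool_rot: [0.998, -0.056, -0.001, -0.0]
ft_force: [-6.0, -1.0, 3.8]
gripper_width: 0.0005
```

Emit:
arm_command(commands=[[[0.005, 0, 0], 0], [[0.01, 0, 0], 0], [[0.015, 0, 0], 0], [[0.02, 0, 0], 0], [[0.02, 0, 0], 0]])

```text
time_s: 4.32
eef_pos: [0.4725, -0.3248, 0.0349]
tool_rot: [0.998, -0.056, -0.009, -0.002]
ft_force: [-37.2, 1.9, 26.3]
gripper_width: 0.0003
```

Full stop reached. Retreat slowly, lift, and head for the pin.

Emit:
arm_command(commands=[[[-0.02, 0, 0], 0], [[-0.035, 0, 0], 0], [[-0.05, 0, 0], 0], [[-0.065, 0, 0], 0], [[-0.08, 0, 0], 0], [[-0.095, 0, 0], 0], [[-0.11, 0, 0], 0], [[-0.13, 0, 0], 0], [[-0.15, 0, 0], 0], [[-0.17, 0, 0], 0], [[-0.19, 0, 0], 0], [[-0.21, 0, 0], 0], [[-0.24, 0, 0], 0], [[-0.27, 0, 0], 0], [[-0.28, 0, -0.1], 0], [[-0.28, 0, -0.2], 0], [[-0.28, 0, -0.3], 0], [[-0.28, 0, -0.4], 0], [[-0.28, 0, -0.46], 0], [[-0.28, 0, -0.46], 0]])

```text
time_s: 5.98
eef_pos: [0.3718, -0.3164, 0.2273]
tool_rot: [0.998, -0.056, 0.005, 0.005]
ft_force: [1.1, -0.7, 0.1]
gripper_width: 0.0003
```

Run:
```python
from h import *
f=grab("wrist");save(f,"w2")
g=grab("top");save(g,"t2")
go((.444,-.166,.22,-6.5),(.444,-.166,.16,-6.5))
im=cv2.cvtColor(g["img"],4)
cv2.imwrite("pics/m2.png",np.hstack([cv2.resize(cv2.cvtColor(f["img"],4),(400,300)),cv2.resize(im[110:290,160:400],(400,300),interpolation=cv2.INTER_CUBIC)]))
```

```text
now [ 0.3697 -0.3141  0.2212] psi -6.44 F [-0.4 -0.5 -0.6] w 0.4 t 6.0833 j [-0.87 -0.12  1.89  0.    1.37  0.82]
[[np.float64(0.143), np.float64(-0.3886), np.float64(0.0023)], np.float64(0.0004)] rows>= 5
[[np.float64(0.1424), np.float64(-0.3891), np.float64(0.1523)], np.float64(0.0004)] rows>= 6
```

View pics/m2.png

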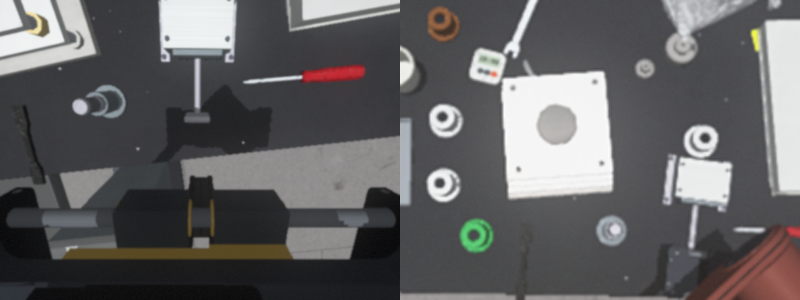

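The bush is out beyond the ejector, at about (703,140) in the composite, and the slide has sprung back. Now measure the pin.

Run:
```python
from h import *
f=grab("wrist");g=grab("top")
for n,F,(a,b) in(("w",f,(104,137)),("t",g,(288,247))):
    G=cv2.cvtColor(F["img"],cv2.COLOR_RGB2GRAY)[b-14:b+14,a-14:a+14]
    m=(G>170).astype(np.uint8);k,l,st,c=cv2.connectedComponentsWithStats(m);i=1+np.argmax(st[1:,4]);u=c[i]+[a-14,b-14]
    print(n,st[i],u,plane(F,*u,.104).round(4))
print("bush",plane(g,343,191.5,.056).round(3))
```

```text
w [  3   2  18  18 254] [101.35433071 133.64566929] [ 0.4448 -0.1664  0.104 ]
t [12 11  6  7 34] [288.73529412 247.        ] [ 0.4451 -0.1666  0.104 ]
bush [ 0.621 -0.34   0.056]
```

Run:
```python
from h import *
import pickle
t=pickle.load(open("top.pkl","rb"));s=pickle.load(open("side.pkl","rb"))
for n,row in(("top",487),("e2",498),("e3",511),("base",532)):
    for z in(0,.03,.1,.15,.2,.24): print(n,z,plane(t,95+518/4,95+row/4,z).round(3)[:2],plane(t,95+768/4,95+(row-14)/4,z).round(3)[:2])
A=cv2.resize(cv2.cvtColor(s["img"],4)[130:260,190:310],None,fx=3.3,fy=3.3,interpolation=cv2.INTER_CUBIC)
f=grab("wrist");B=cv2.resize(cv2.cvtColor(f["img"],4)[0:170,0:150],None,fx=2.5,fy=2.5,interpolation=cv2.INTER_CUBIC)
B=cv2.copyMakeBorder(B,0,max(0,A.shape[0]-B.shape[0]),0,0,0);print(A.shape)
cv2.imwrite("pics/die.png",np.hstack([A,B]))
```

```text
top 0 [0.542 0.033] [ 0.556 -0.169]
top 0.03 [0.539 0.031] [ 0.553 -0.167]
top 0.1 [0.532 0.026] [ 0.546 -0.161]
top 0.15 [0.528 0.022] [ 0.54  -0.158]
top 0.2 [0.523 0.018] [ 0.535 -0.154]
top 0.24 [0.519 0.016] [ 0.531 -0.15 ]
e2 0 [0.533 0.033] [ 0.547 -0.169]
e2 0.03 [0.53 0.03] [ 0.544 -0.167]
e2 0.1 [0.524 0.025] [ 0.537 -0.161]
e2 0.15 [0.52  0.022] [ 0.532 -0.158]
e2 0.2 [0.516 0.018] [ 0.528 -0.154]
e2 0.24 [0.512 0.015] [ 0.524 -0.15 ]
e3 0 [0.522 0.032] [ 0.536 -0.169]
e3 0.03 [0.52 0.03] [ 0.534 -0.167]
e3 0.1 [0.514 0.025] [ 0.528 -0.162]
e3 0.15 [0.511 0.022] [ 0.523 -0.158]
e3 0.2 [0.507 0.018] [ 0.519 -0.154]
e3 0.24 [0.504 0.015] [ 0.515 -0.151]
base 0 [0.505 0.032] [ 0.519 -0.169]
base 0.03 [0.503 0.03 ] [ 0.517 -0.167]
base 0.1 [0.499 0.025] [ 0.512 -0.162]
base 0.15 [0.495 0.021] [ 0.508 -0.158]
base 0.2 [0.492 0.018] [ 0.504 -0.154]
base 0.24 [0.49  0.015] [ 0.501 -0.151]
(429, 396, 3)
```

View pics/die.png

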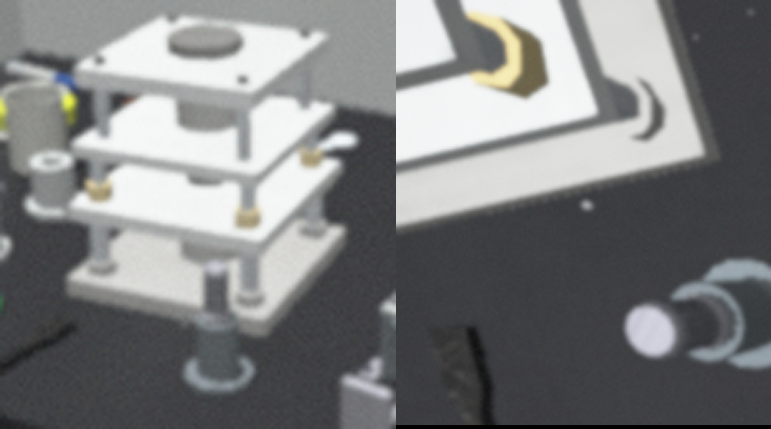

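The die's upper plates begin at x≈0.52, so over the pin the camera must point back to the robot (psi≈175°). Turn in two steps.

Emit:
arm_command(commands=[[[0.02, -0.29, -0.06], -0.5], [[0.02, -0.29, -0.06], -0.5], [[0.02, -0.29, -0.06], -0.5], [[0.02, -0.29, -0.06], -0.5], [[0.02, -0.29, -0.06], -0.5], [[0.02, -0.29, -0.06], -0.5], [[0.02, -0.29, -0.06], -0.5], [[0.02, -0.29, -0.06], -0.5], [[0.02, -0.29, -0.06], -0.5], [[0.02, -0.29, -0.06], -0.5], [[0.02, -0.29, -0.06], -0.5], [[0.02, -0.29, -0.06], -0.5], [[0.02, -0.29, -0.06], -0.5], [[0.02, -0.29, -0.06], -0.5]], hand=50)

```text
time_s: 7.4
eef_pos: [0.3892, -0.1983, 0.2415]
tool_rot: [0.745, 0.667, -0.0, -0.002]
ft_force: [-0.0, 0.8, -0.6]
gripper_width: 0.0496
```

```bash
python3 -c "
from h import *
go((.445,-.1665,.16,175))"
```

```text
now [ 0.3892 -0.1983  0.2415] psi 83.71 F [-0.   0.8 -0.6] w 49.6 t 7.4 j [-0.65 -0.26  1.96  0.    1.44 -0.54]
[[np.float64(0.0938), np.float64(0.1305), np.float64(0.2034)], np.float64(-0.5072)] rows>= 14
```

Emit:
arm_command(commands=[[[0.03, 0.08, 0], -0.1], [[0.03, 0.08, 0], -0.507], [[0.03, 0.08, 0], -0.507], [[0.03, 0.08, 0], -0.507], [[0.03, 0.08, 0], -0.507], [[0.03, 0.08, 0], -0.507], [[0.03, 0.08, 0], -0.507], [[0.03, 0.08, 0], -0.507], [[0.094, 0.13, 0], -0.507], [[0.094, 0.13, 0], -0.507], [[0.094, 0.13, 0], -0.507], [[0.094, 0.13, 0.07], -0.507], [[0.094, 0.13, 0.14], -0.507], [[0.094, 0.13, 0.2], -0.507], [[0.094, 0.13, 0.2], -0.507], [[0.094, 0.13, 0.2], -0.507]])

```text
time_s: 8.73
eef_pos: [0.4443, -0.1664, 0.1614]
tool_rot: [0.046, 0.999, 0.001, -0.002]
ft_force: [0.6, -0.3, -0.2]
gripper_width: 0.0498
```

Run:
```python
from h import *
f=grab("wrist");save(f,"w3",s=1);print(proj(f,(.445,-.1665,.104)))
go((.445,-.1665,.068,175))
```

```text
[255.63946303 209.38489022]
now [ 0.4456 -0.1672  0.1633] psi 174.72 F [ 0.3 -0.3  1.1] w 49.8 t 8.7833 j [-0.52 -0.09  1.97  0.    1.27 -2.  ]
[[np.float64(0.0014), np.float64(0.0014), np.float64(0.2383)], np.float64(-0.0016)] rows>= 4
```

View pics/w3.png

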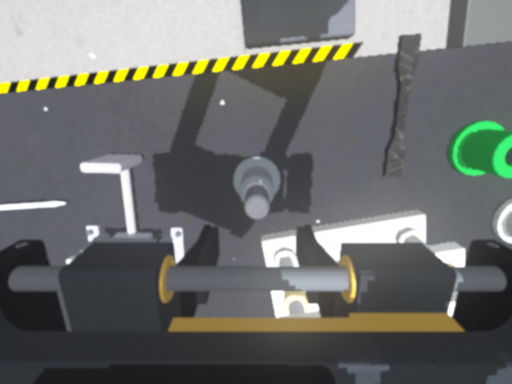

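The pin top is at (257,206) against (256,209) predicted, centred between the fingers. Descend, grip, lift.

Emit:
arm_command(commands=[[[0.001, 0.001, 0.07], 0], [[0.001, 0.001, 0.14], 0], [[0.001, 0.001, 0.2], 0], [[0.001, 0.001, 0.238], 0], [[0.001, 0.001, 0.238], 0], [[0.001, 0.001, 0.238], 0]])

```text
time_s: 9.28
eef_pos: [0.4461, -0.1673, 0.0693]
tool_rot: [0.046, 0.999, -0.0, 0.0]
ft_force: [0.5, 0.1, 0.8]
gripper_width: 0.0502
```

Emit:
arm_command(commands=[[[0, 0, 0], 0], [[0, 0, 0], 0], [[0, 0, 0], 0], [[0, 0, 0], 0], [[0, 0, 0], 0], [[0, 0, 0], 0], [[0, 0, 0], 0], [[0, 0, 0], 0]], hand=0)

```text
time_s: 9.95
eef_pos: [0.4458, -0.167, 0.0687]
tool_rot: [0.045, 0.999, -0.0, 0.0]
ft_force: [-0.7, 1.9, 5.0]
gripper_width: 0.021
```

```bash
python3 -c "
from h import *
go((.445,-.1665,.2,175),(.445,-.1665,.068,175))"
```

```text
now [ 0.4458 -0.167   0.0687] psi 174.82 F [-0.7  1.9  5. ] w 21.0 t 9.95 j [-0.52  0.04  2.04  0.    1.06 -2.  ]
[[np.float64(0.0018), np.float64(0.0011), np.float64(-0.3283)], np.float64(-0.001)] rows>= 5
[[np.float64(0.0021), np.float64(0.0012), np.float64(0.0017)], np.float64(-0.001)] rows>= 2
```

Emit:
arm_command(commands=[[[0, 0, -0.08], 0], [[0, 0, -0.16], 0], [[0, 0, -0.24], 0], [[0, 0, -0.32], 0], [[0, 0, -0.38], 0], [[0, 0, -0.38], 0]])

```text
time_s: 10.45
eef_pos: [0.448, -0.1684, 0.2258]
tool_rot: [0.045, 0.999, -0.002, 0.004]
ft_force: [0.5, -0.4, -0.5]
gripper_width: 0.0211
```

```bash
python3 -c "
from h import *
go((.62,-.341,.22,175))"
```

```text
now [ 0.448  -0.1684  0.2258] psi 174.83 F [ 0.5 -0.4 -0.5] w 21.1 t 10.45 j [-0.52 -0.15  1.9  -0.    1.38 -2.  ]
[[np.float64(-0.4669), np.float64(-0.3911), np.float64(0.02)], np.float64(-0.0009)] rows>= 7
```

Emit:
arm_command(commands=[[[-0.07, -0.06, 0], 0], [[-0.14, -0.12, 0], 0], [[-0.21, -0.18, 0], 0], [[-0.28, -0.24, 0], 0], [[-0.35, -0.3, 0], 0], [[-0.42, -0.36, 0], 0], [[-0.467, -0.391, 0.01], 0], [[-0.467, -0.391, 0.01], 0], [[-0.467, -0.391, 0.01], 0], [[-0.467, -0.391, 0.01], 0]])

```text
time_s: 11.28
eef_pos: [0.6164, -0.3387, 0.2142]
tool_rot: [0.045, 0.999, 0.001, -0.001]
ft_force: [-0.6, -0.8, -0.7]
gripper_width: 0.0211
```

Run:
```python
from h import *
f=grab("wrist");save(f,"w4",s=1);print(proj(f,(.62,-.341,.056)))
go((.62,-.341,.105,175))
```

```text
[254.27362783 181.80522169]
now [ 0.6166 -0.3386  0.2151] psi 174.84 F [-0.9  0.7 -0.4] w 21.0 t 11.3333 j [-0.61  0.41  1.3   0.    1.43 -2.09]
[[np.float64(-0.0096), np.float64(-0.0055), np.float64(0.2752)], np.float64(-0.0009)] rows>= 4
```

View pics/w4.png

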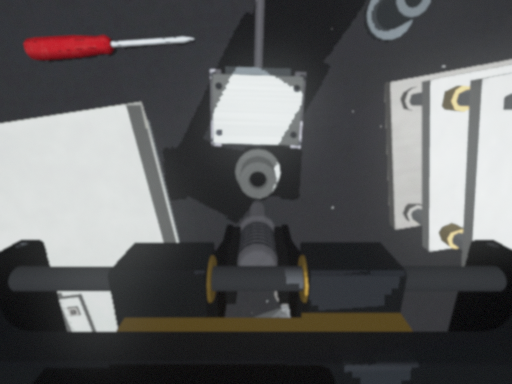

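The mouth is at (259,180) and the pin tip at (258,205).

```bash
cat >> h.py <<'E'
def bore(f,u,v,w=14,z=.056):
    u,v=int(u),int(v);G=cv2.GaussianBlur(cv2.cvtColor(f["img"],7),(3,3),0)[v-w:v+w,u-w:u+w]
    t,_=cv2.threshold(G,0,255,cv2.THRESH_OTSU);k,l,st,c=cv2.connectedComponentsWithStats((G<min(t,90)).astype(np.uint8))
    i=1+np.argmin(np.linalg.norm(c[1:]-w,axis=1));q=c[i]+[u-w,v-w];print("bore px",q.round(1),"area",st[i][4],"->",plane(f,*q,z).round(4));return plane(f,*q,z)
E
python3 - <<'E'
from h import *
f=grab("wrist")
b=bore(f,259,180);print(plane(f,259,180,.056))
s=r.get_state();z=s["eef_pos"][2]-.0607;print("tip",z,plane(f,258,205,z),s["eef_pos"])
go((b[0],b[1],.115,175))
E
```

```text
bore px [257.4 178.9] area 207 -> [ 0.6173 -0.337   0.056 ]
[ 0.61883459 -0.33517493  0.056     ]
tip 0.15516090654475728 [ 0.6145778  -0.33647559  0.15516091] [ 0.61672029 -0.33860785  0.21586091]
now [ 0.6167 -0.3386  0.2159] psi 174.85 F [-0.5  0.1 -1.9] w 21.0 t 11.3833 j [-0.61  0.41  1.3   0.    1.43 -2.1 ]
[[np.float64(-0.0012), np.float64(0.0041), np.float64(0.2522)], np.float64(-0.0008)] rows>= 4
```

Emit:
arm_command(commands=[[[-0.0075, 0, 0.06], 0], [[-0.0075, 0, 0.12], 0], [[-0.0075, 0, 0.17], 0], [[-0.0075, 0, 0.21], 0], [[-0.0075, 0, 0.23], 0], [[-0.0075, 0, 0.24], 0], [[-0.0075, 0, 0.25], 0], [[-0.0075, 0, 0.26], 0], [[-0.0075, 0, 0.27], 0], [[-0.0075, 0, 0.28], 0], [[-0.0075, 0, 0.29], 0], [[-0.0075, 0, 0.295], 0], [[-0.0075, 0, 0.295], 0]])

```text
time_s: 12.47
eef_pos: [0.6202, -0.3397, 0.0976]
tool_rot: [0.045, 0.999, 0.0, -0.0]
ft_force: [0.9, 0.6, -1.0]
gripper_width: 0.0212
```

Emit:
arm_command(commands=[[[0, 0, 0.005], 0], [[0, 0, 0.01], 0], [[0, 0, 0.01], 0]])

```text
time_s: 12.72
eef_pos: [0.6201, -0.3397, 0.0937]
tool_rot: [0.045, 0.999, 0.0, -0.0]
ft_force: [0.9, 0.3, -1.7]
gripper_width: 0.0213
```

Emit:
arm_command(commands=[[[0, 0, 0.005], 0], [[0, 0, 0.01], 0], [[0, 0, 0.01], 0]])

```text
time_s: 12.97
eef_pos: [0.6215, -0.3403, 0.0928]
tool_rot: [0.045, 0.999, -0.001, 0.001]
ft_force: [-3.2, 2.6, 9.7]
gripper_width: 0.0212
```

Stopped with the tip at z≈0.032, which means blind. One more short press to confirm.

Emit:
arm_command(commands=[[[0, 0, 0.006], 0], [[0, 0, 0.006], 0], [[0, 0, 0.006], 0]])

```text
time_s: 13.22
eef_pos: [0.6225, -0.3408, 0.0924]
tool_rot: [0.045, 0.999, -0.001, 0.002]
ft_force: [-2.9, 2.7, 14.9]
gripper_width: 0.0213
```

Emit:
arm_command(commands=[[[0, 0, -0.06], 0], [[0, 0, -0.14], 0], [[0, 0, -0.22], 0], [[0, 0, -0.3], 0], [[0, 0, -0.38], 0], [[0, 0, -0.46], 0], [[0, 0, -0.54], 0], [[0, 0, -0.6], 0], [[0, 0, -0.6], 0]])

```text
time_s: 13.97
eef_pos: [0.6223, -0.3411, 0.3359]
tool_rot: [0.045, 0.999, -0.003, 0.005]
ft_force: [0.7, -0.2, 0.9]
gripper_width: 0.0211
```

Run:
```python
from h import *
g=grab("top");save(g,"t5",(95,60,400,290),2.5)
go((.531,.144,.33,175),(.531,.144,.22,175))
```

```text
now [ 0.6216 -0.3406  0.3323] psi 174.83 F [ 0.   0.2 -1. ] w 21.1 t 14.0167 j [-0.61  0.38  1.13  0.    1.62 -2.09]
[[np.float64(0.335), np.float64(1.1862), np.float64(-0.001)], np.float64(-0.001)] rows>= 13
[[np.float64(0.3368), np.float64(1.1873), np.float64(0.274)], np.float64(-0.001)] rows>= 14
```

View pics/t5.png

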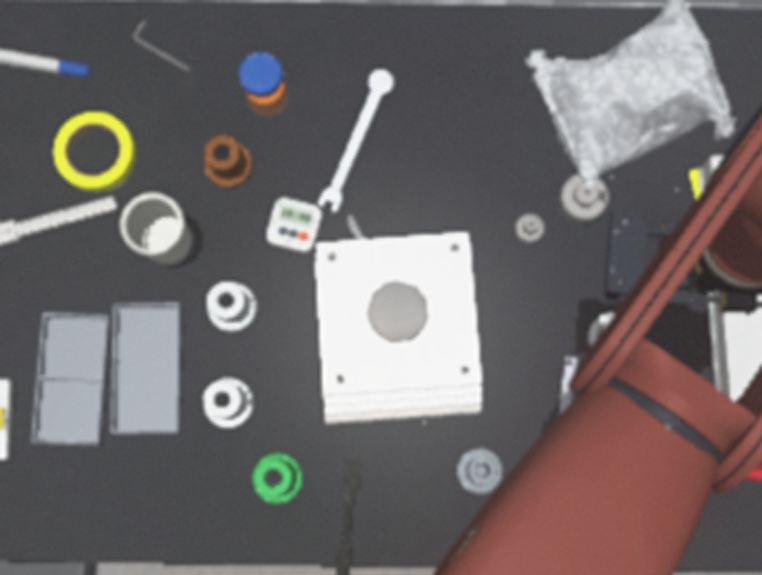

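Worktop bushes unmoved: bores near (227,300) and (222,400). Swing around the front of the die set.

Emit:
arm_command(commands=[[[0.06, 0.07, -0.02], 0], [[0.12, 0.14, -0.02], 0], [[0.18, 0.21, -0.02], 0], [[0.24, 0.28, -0.02], 0], [[0.3, 0.35, -0.02], 0], [[0.36, 0.42, -0.02], 0], [[0.42, 0.49, -0.02], 0], [[0.48, 0.56, -0.02], 0], [[0.45, 0.66, -0.02], 0], [[0.42, 0.76, -0.02], 0], [[0.4, 0.86, -0.02], 0], [[0.38, 0.96, -0.02], 0], [[0.38, 0.96, -0.02], 0], [[0.38, 0.96, -0.02], 0]])

```text
time_s: 15.18
eef_pos: [0.5028, 0.0587, 0.3333]
tool_rot: [0.043, 0.999, 0.0, -0.002]
ft_force: [-0.5, -0.3, -1.0]
gripper_width: 0.0215
```

Run:
```python
from h import *
go((.531,.144,.215,175))
```

```text
now [0.5028 0.0587 0.3333] psi 175.09 F [-0.5 -0.3 -1. ] w 21.5 t 15.1833 j [-0.04 -0.11  1.67  0.    1.59 -1.52]
[[np.float64(-0.053), np.float64(0.2186), np.float64(0.2955)], np.float64(0.0005)] rows>= 5
```

Emit:
arm_command(commands=[[[-0.02, 0.08, 0], 0], [[-0.04, 0.16, 0], 0], [[-0.053, 0.2186, 0.05], 0], [[-0.053, 0.2186, 0.13], 0], [[-0.053, 0.2186, 0.21], 0], [[-0.053, 0.2186, 0.295], 0], [[-0.053, 0.2186, 0.295], 0], [[-0.053, 0.2186, 0.295], 0], [[-0.053, 0.2186, 0.295], 0]])

```text
time_s: 15.93
eef_pos: [0.5333, 0.1407, 0.2191]
tool_rot: [0.046, 0.999, 0.0, 0.001]
ft_force: [0.7, -0.6, -0.9]
gripper_width: 0.0209
```

Run:
```python
from h import *
f=grab("wrist")
s=r.get_state();p=proj(f,(.531,.144,.056));print(p,s["eef_pos"],"tip px",proj(f,s["eef_pos"]-np.array([0,0,.0607])))
b=bore(f,*p,w=25)
save(f,"w6",s=1)
go((b[0],b[1],.1,175))
```

```text
[258.65147125 175.15242355] [0.53406112 0.14096915 0.22025784] tip px [256.17443354 208.16319573]
bore px [249.3 181.6] area 1264 -> [0.538  0.1319 0.056 ]
now [0.5341 0.141  0.2203] psi 174.76 F [-0.2  0.7 -0.5] w 21.1 t 15.9833 j [ 0.12  0.05  1.72 -0.    1.37 -1.36]
[[np.float64(-0.0108), np.float64(-0.0218), np.float64(0.3007)], np.float64(-0.0013)] rows>= 4
```

View pics/w6.png

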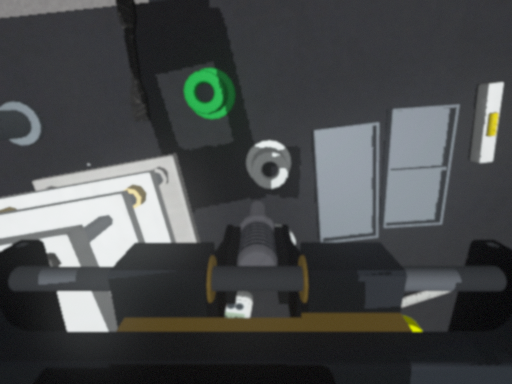

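The bore is at about (269,170) and the tip at (257,205); the plain tray is left of the divided one in this view.

Run:
```python
from h import *
f=grab("wrist")
b=bore(f,269,170,w=11);s=r.get_state();z=s["eef_pos"][2]-.0607
t=plane(f,257,205,z);print("tip",t,s["eef_pos"])
e=s["eef_pos"];d=b-t
go((e[0]+d[0],e[1]+d[1],.0977,175))
```

```text
bore px [268.8 168. ] area 225 -> [0.5248 0.1573 0.056 ]
tip [0.5324273  0.14217946 0.15997448] [0.53428846 0.14116338 0.22067448]
now [0.5343 0.1412 0.2207] psi 174.77 F [ 1.  -0.2 -1.3] w 21.4 t 16.0333 j [ 0.12  0.05  1.72 -0.    1.37 -1.36]
[[np.float64(0.0238), np.float64(0.0355), np.float64(0.3074)], np.float64(-0.0013)] rows>= 4
```

Emit:
arm_command(commands=[[[0.024, 0.0355, 0.05], 0], [[0.024, 0.0355, 0.11], 0], [[0.024, 0.0355, 0.17], 0], [[0.024, 0.0355, 0.21], 0], [[0.024, 0.0355, 0.235], 0], [[0.024, 0.0355, 0.25], 0], [[0.024, 0.0355, 0.265], 0], [[0.024, 0.0355, 0.28], 0], [[0.024, 0.0355, 0.295], 0], [[0.024, 0.0355, 0.307], 0], [[0.024, 0.0355, 0.307], 0]])

```text
time_s: 16.95
eef_pos: [0.5241, 0.1565, 0.0943]
tool_rot: [0.045, 0.999, -0.0, -0.0]
ft_force: [-0.0, -0.1, -0.9]
gripper_width: 0.0213
```

Emit:
arm_command(commands=[[[0, 0, 0.005], 0], [[0, 0, 0.01], 0], [[0, 0, 0.01], 0]])

```text
time_s: 17.2
eef_pos: [0.5254, 0.1566, 0.0926]
tool_rot: [0.045, 0.999, 0.0, 0.001]
ft_force: [-2.0, -0.8, 7.5]
gripper_width: 0.0211
```

Emit:
arm_command(commands=[[[0, 0, 0.005], 0], [[0, 0, 0.01], 0], [[0, 0, 0.01], 0]])

```text
time_s: 17.45
eef_pos: [0.5282, 0.1569, 0.0918]
tool_rot: [0.045, 0.999, 0.001, 0.004]
ft_force: [-1.9, -0.7, 19.7]
gripper_width: 0.0211
```

Blind as well. On to the third.

Emit:
arm_command(commands=[[[0, 0, -0.03], 0], [[0, 0, -0.1], 0], [[0, 0, -0.18], 0], [[0, 0, -0.26], 0], [[0, 0, -0.32], 0], [[0, 0, -0.32], 0], [[0, 0, -0.32], 0]])

```text
time_s: 18.03
eef_pos: [0.5254, 0.1568, 0.217]
tool_rot: [0.045, 0.999, 0.0, 0.002]
ft_force: [-0.2, 0.2, -2.6]
gripper_width: 0.0217
```

Run:
```python
from h import *
import pickle
t=pickle.load(open("top.pkl","rb"));b=bore(t,185.8,180,w=6);bore(t,183.8,220,w=6)
b=plane(t,185.8,180,.056);print(b)
go((b[0]+.008,b[1],.22,175))
```

```text
bore px [185.  179.8] area 10 -> [0.6511 0.1555 0.056 ]
bore px [183.5 219.5] area 12 -> [0.5261 0.1555 0.056 ]
[0.65046053 0.15297058 0.056     ]
now [0.5254 0.1568 0.217 ] psi 174.83 F [-0.2  0.2 -2.6] w 21.7 t 18.0333 j [ 0.15  0.04  1.74  0.    1.36 -1.33]
[[np.float64(-0.3322), np.float64(0.0205), np.float64(-0.0062)], np.float64(-0.0009)] rows>= 5
```

Emit:
arm_command(commands=[[[-0.08, 0.005, -0.005], 0], [[-0.16, 0.01, -0.005], 0], [[-0.24, 0.015, -0.005], 0], [[-0.31, 0.02, -0.005], 0], [[-0.33, 0.022, -0.005], 0], [[-0.33, 0.022, -0.005], 0], [[-0.33, 0.022, -0.005], 0]])

```text
time_s: 18.62
eef_pos: [0.6552, 0.1533, 0.2145]
tool_rot: [0.045, 0.999, -0.0, -0.002]
ft_force: [-0.1, -0.6, -1.4]
gripper_width: 0.0215
```

Run:
```python
from h import *
f=grab("wrist");s=r.get_state();e=s["eef_pos"];z=e[2]-.0607
p=proj(f,(.651,.1555,.056));print(p)
b=bore(f,*p,w=12)
cv2.imwrite("pics/w7.png",cv2.resize(cv2.cvtColor(f["img"],4)[130:240,180:340],None,fx=4,fy=4))
t=plane(f,257,205,z);d=b-t;print(t,e)
go((e[0]+d[0],e[1]+d[1],.0977,175))
```

```text
[257.72386243 175.37347156]
bore px [259.8 174.1] area 206 -> [0.6497 0.1581 0.056 ]
[0.65297036 0.15450407 0.15442998] [0.65491955 0.15348382 0.21512998]
now [0.6549 0.1535 0.2151] psi 174.83 F [-0.   0.  -1.8] w 21.1 t 18.6667 j [ 0.11  0.34  1.39  0.    1.41 -1.37]
[[np.float64(0.0079), np.float64(0.0084), np.float64(0.2936)], np.float64(-0.0009)] rows>= 4
```

Emit:
arm_command(commands=[[[0.008, 0.008, 0.05], 0], [[0.008, 0.008, 0.11], 0], [[0.008, 0.008, 0.17], 0], [[0.008, 0.008, 0.21], 0], [[0.008, 0.008, 0.235], 0], [[0.008, 0.008, 0.25], 0], [[0.008, 0.008, 0.265], 0], [[0.008, 0.008, 0.28], 0], [[0.008, 0.008, 0.29], 0], [[0.008, 0.008, 0.293], 0], [[0.008, 0.008, 0.293], 0]])

```text
time_s: 19.58
eef_pos: [0.6539, 0.157, 0.1]
tool_rot: [0.045, 0.999, 0.0, 0.0]
ft_force: [-0.9, -1.1, -1.8]
gripper_width: 0.021
```

Emit:
arm_command(commands=[[[0, 0, 0.005], 0], [[0, 0, 0.01], 0], [[0, 0, 0.01], 0]])

```text
time_s: 19.83
eef_pos: [0.6538, 0.1569, 0.0957]
tool_rot: [0.045, 0.999, 0.0, 0.0]
ft_force: [0.6, -0.0, -0.7]
gripper_width: 0.021
```

Emit:
arm_command(commands=[[[0, 0, 0.005], 0], [[0, 0, 0.01], 0], [[0, 0, 0.01], 0]])

```text
time_s: 20.08
eef_pos: [0.6535, 0.1569, 0.0912]
tool_rot: [0.045, 0.999, -0.0, -0.0]
ft_force: [0.3, 1.0, -1.1]
gripper_width: 0.0216
```

Emit:
arm_command(commands=[[[0, 0, 0.01], 0], [[0, 0, 0.02], 0], [[0, 0, 0.03], 0], [[0, 0, 0.04], 0], [[0, 0, 0.05], 0], [[0, 0, 0.055], 0], [[0, 0, 0.055], 0]])

```text
time_s: 20.67
eef_pos: [0.6531, 0.1568, 0.0687]
tool_rot: [0.045, 0.999, -0.0, -0.001]
ft_force: [0.0, 0.7, -1.6]
gripper_width: 0.021
```

Emit:
arm_command(commands=[[[0, 0, 0.005], 0], [[0, 0, 0.01], 0], [[0, 0, 0.01], 0]])

```text
time_s: 20.92
eef_pos: [0.6542, 0.1569, 0.0666]
tool_rot: [0.045, 0.999, 0.0, 0.0]
ft_force: [-0.4, 1.1, 2.3]
gripper_width: 0.0208
```

Emit:
arm_command(commands=[[[0, 0, 0.005], 0], [[0, 0, 0.005], 0], [[0, 0, 0.005], 0]])

```text
time_s: 21.17
eef_pos: [0.6547, 0.157, 0.0665]
tool_rot: [0.045, 0.999, 0.0, 0.001]
ft_force: [-5.0, -1.0, 11.8]
gripper_width: 0.0211
```

Through-bored: the collar is seated with the tip at 0.006. Return the pin to its stand around the front.

Emit:
arm_command(commands=[[[0, 0, -0.03], 0], [[0, 0, -0.1], 0], [[0, 0, -0.18], 0], [[0, 0, -0.26], 0], [[0, 0, -0.34], 0], [[0.05, 0, -0.42], 0], [[0.14, -0.01, -0.42], 0], [[0.23, -0.02, -0.42], 0], [[0.32, -0.03, -0.42], 0], [[0.41, -0.04, -0.42], 0], [[0.5, -0.05, -0.42], 0], [[0.51, -0.14, -0.42], 0], [[0.5, -0.23, -0.42], 0], [[0.49, -0.32, -0.42], 0], [[0.48, -0.41, -0.42], 0], [[0.48, -0.5, -0.42], 0], [[0.47, -0.59, -0.42], 0], [[0.46, -0.68, -0.42], 0], [[0.45, -0.77, -0.42], 0], [[0.45, -0.83, -0.42], 0]])

```text
time_s: 22.83
eef_pos: [0.4443, -0.1606, 0.2322]
tool_rot: [0.046, 0.999, -0.001, 0.001]
ft_force: [-1.1, -0.1, -0.6]
gripper_width: 0.0211
```

Run:
```python
from h import *
go((.4458,-.167,.14,174.8))
```

```text
now [ 0.4443 -0.1606  0.2322] psi 174.73 F [-1.1 -0.1 -0.6] w 21.1 t 22.8333 j [-0.51 -0.16  1.9  -0.    1.4  -1.99]
[[np.float64(-0.005), np.float64(-0.0153), np.float64(0.2306)], np.float64(-0.0004)] rows>= 4
```

Emit:
arm_command(commands=[[[-0.005, -0.015, 0.05], 0], [[-0.005, -0.015, 0.1], 0], [[-0.005, -0.015, 0.16], 0], [[-0.005, -0.015, 0.22], 0], [[-0.005, -0.015, 0.23], 0], [[-0.005, -0.015, 0.23], 0], [[-0.005, -0.015, 0.23], 0]])

```text
time_s: 23.42
eef_pos: [0.4463, -0.1638, 0.1408]
tool_rot: [0.045, 0.999, -0.0, 0.0]
ft_force: [-0.2, -0.1, -1.3]
gripper_width: 0.0212
```

Run:
```python
from h import *
f=grab("wrist");save(f,"w8",(180,120,340,240),4)
s=r.get_state();print(proj(f,s["eef_pos"]-[0,0,.0607]),proj(f,(.4458,-.167,.058)))
go((.4458,-.167,.0695,174.8))
```

```text
[255.56901402 207.90000918] [252.5086442  198.39816544]
now [ 0.4469 -0.1641  0.1415] psi 174.84 F [-0.3  0.7 -0.9] w 20.8 t 23.4667 j [-0.52 -0.07  1.99  0.    1.22 -2.  ]
[[np.float64(0.0026), np.float64(-0.0073), np.float64(0.18)], np.float64(0.0002)] rows>= 3
```

View pics/w8.png

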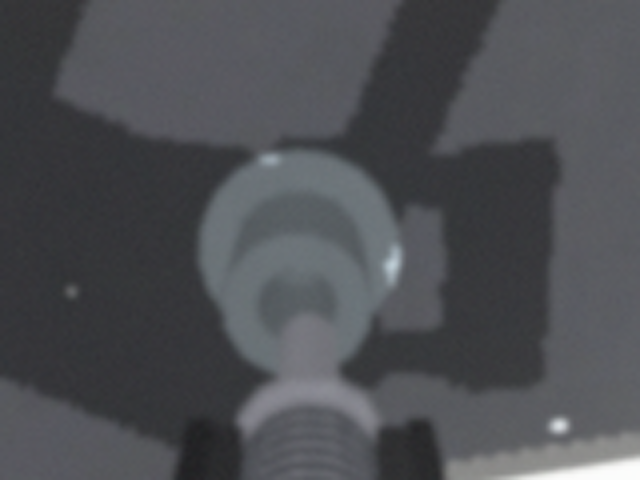

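The stand hole is at (254,195) and the tip at about (257,200), so the pin seems slightly tilted in the grip. Check by rays.

Run:
```python
from h import *
f=grab("wrist");s=r.get_state();e=s["eef_pos"]
print("hole",plane(f,254.3,195.5,.058),"tip",plane(f,257,199.5,e[2]-.0607),plane(f,257,201,e[2]-.0607),"tcp",e, "collar px pred",proj(f,e-[0,0,.0057]))
go((.448,-.167,.09,174.8),(.448,-.167,.0695,174.8))
```

```text
hole [ 0.44408    -0.16544557  0.058     ] tip [ 0.44031355 -0.16254761  0.08103136] [ 0.441662   -0.16267013  0.08103136] tcp [ 0.44713884 -0.16422209  0.14173136] collar px pred [255.36517511 236.20888381]
now [ 0.4471 -0.1642  0.1417] psi 174.84 F [ 1.  -0.5 -1.9] w 21.0 t 23.5167 j [-0.52 -0.07  1.99 -0.    1.22 -2.  ]
[[np.float64(-0.0024), np.float64(-0.0066), np.float64(0.1293)], np.float64(0.0002)] rows>= 3
[[np.float64(-0.0022), np.float64(-0.0065), np.float64(0.1806)], np.float64(0.0002)] rows>= 3
```

Emit:
arm_command(commands=[[[-0.0035, -0.0065, 0], 0], [[-0.0035, -0.0065, 0.02], 0], [[-0.0035, -0.0065, 0.04], 0], [[-0.0035, -0.0065, 0.06], 0], [[-0.0035, -0.0065, 0.07], 0], [[-0.0035, -0.0065, 0.08], 0], [[-0.0035, -0.0065, 0.09], 0], [[-0.0035, -0.0065, 0.1], 0], [[-0.0035, -0.0065, 0.1], 0]])

```text
time_s: 24.27
eef_pos: [0.4465, -0.1661, 0.0988]
tool_rot: [0.045, 0.999, 0.0, -0.001]
ft_force: [0.0, 0.4, -1.9]
gripper_width: 0.0209
```

Emit:
arm_command(commands=[[[0, 0, 0.01], 0], [[0, 0, 0.02], 0], [[0, 0, 0.03], 0], [[0, 0, 0.04], 0], [[0, 0, 0.05], 0], [[0, 0, 0.06], 0], [[0, 0, 0.065], 0], [[0, 0, 0.07], 0], [[0, 0, 0.07], 0]])

```text
time_s: 25.02
eef_pos: [0.4468, -0.1662, 0.0712]
tool_rot: [0.045, 0.999, 0.0, -0.0]
ft_force: [-0.1, 0.2, -1.5]
gripper_width: 0.0211
```

Run:
```python
from h import *
go((.4458,-.167,.0687,174.8))
```

```text
now [ 0.4468 -0.1662  0.0712] psi 174.82 F [-0.1  0.2 -1.5] w 21.1 t 25.0167 j [-0.52  0.04  2.03 -0.    1.07 -2.  ]
[[np.float64(0.0023), np.float64(-0.0022), np.float64(0.0064)], np.float64(0.0001)] rows>= 2
```

Nearly seated; lower 2 mm, release, and rise.

Emit:
arm_command(commands=[[[0.002, -0.002, 0.003], 0], [[0.002, -0.002, 0.006], 0], [[0.002, -0.002, 0.006], 0]])

```text
time_s: 25.27
eef_pos: [0.4461, -0.1671, 0.0693]
tool_rot: [0.045, 0.999, 0.0, -0.0]
ft_force: [-0.6, -0.2, -0.1]
gripper_width: 0.0211
```

Emit:
arm_command(commands=[[[0, 0, 0], 0], [[0, 0, 0], 0], [[0, 0, 0], 0], [[0, 0, 0], 0], [[0, 0, 0], 0]], hand=50)

```text
time_s: 25.68
eef_pos: [0.4464, -0.1672, 0.0695]
tool_rot: [0.045, 0.999, -0.0, 0.0]
ft_force: [0.6, 0.2, 0.1]
gripper_width: 0.0455
```

Emit:
arm_command(commands=[[[0, 0, -0.03], 0], [[0, 0, -0.1], 0], [[0, 0, -0.18], 0], [[0, 0, -0.23], 0], [[0, 0, -0.23], 0], [[0, 0, -0.23], 0]])

```text
time_s: 26.18
eef_pos: [0.4472, -0.1677, 0.1628]
tool_rot: [0.045, 0.999, -0.001, 0.002]
ft_force: [-1.4, 0.1, -0.3]
gripper_width: 0.0499
```

Run:
```python
from h import *
f=grab("wrist");p=proj(f,(.4458,-.167,.104));print(p)
cv2.imwrite("pics/w9.png",cv2.resize(cv2.cvtColor(f["img"],4)[100:260,160:360],None,fx=2,fy=2))
g=grab("top")
for n,a,b in(("b2",183.8,220),("b3",185.8,180)):print(n);bore(g,a,b,w=6)
go((.4458,-.167,.33,175))
```

```text
[256.5236608  205.90495827]
b2
bore px [183.9 220.7] area 9 -> [0.5225 0.1542 0.056 ]
b3
bore px [185.3 180.3] area 3 -> [0.6494 0.1544 0.056 ]
now [ 0.4456 -0.1667  0.1603] psi 174.82 F [ 0.8 -0.2 -0.5] w 50.3 t 26.2833 j [-0.52 -0.09  1.97  0.    1.26 -2.  ]
[[np.float64(-0.0), np.float64(-0.0004), np.float64(-0.4241)], np.float64(-0.001)] rows>= 6
```

View pics/w9.png

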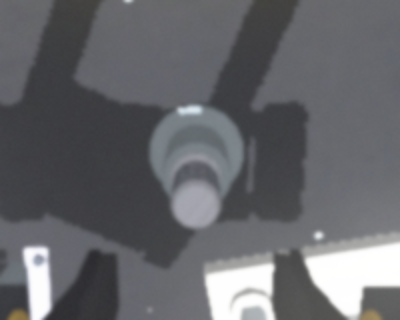

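The pin stands in its stand again: top at (195,203) in the crop, collar on the post. Now the sorting; the ejected blind bush goes first.

Emit:
arm_command(commands=[[[0, 0, -0.09], 0], [[0, 0, -0.16], 0], [[-0.07, -0.06, -0.16], 0], [[-0.14, -0.12, -0.16], 0], [[-0.21, -0.18, -0.16], 0], [[-0.28, -0.24, -0.16], 0], [[-0.35, -0.3, -0.16], 0], [[-0.42, -0.36, -0.12], 0], [[-0.463, -0.39, -0.06], 0], [[-0.463, -0.39, -0.06], 0], [[-0.463, -0.39, -0.06], 0], [[-0.463, -0.39, -0.06], 0]], hand=87)

```text
time_s: 27.28
eef_pos: [0.6157, -0.3383, 0.1837]
tool_rot: [0.045, 0.999, 0.001, -0.001]
ft_force: [0.7, -0.1, 0.8]
gripper_width: 0.0871
```

Run:
```python
from h import *
import pickle
f=grab("wrist");save(f,"w10",(180,120,340,240),4);p=proj(f,(.6175,-.3375,.056));print(p)
b=bore(f,*p,w=14)
b=b+[.0017,-.0016,0]  # camera bias seen at the stand
go((b[0],b[1],.09,174.8),(b[0],b[1],.024,174.8))
t=pickle.load(open("top.pkl","rb"))
for n,cs in(("div",((68,362),(172,365),(158,570),(50,568))),("plain",((182,348),(287,346),(286,552),(177,552)))):
    P=np.array([plane(t,95+a/4,95+b/4,.014)[:2] for a,b in cs]);d=(P[0]+P[1]-P[2]-P[3]);print(n,P.round(3).tolist(),P.mean(0).round(4),np.degrees(np.arctan2(d[1],d[0])).round(1),np.linalg.norm(d)/2)
```

```text
[256.76636772 187.30511802]
bore px [257.1 185. ] area 172 -> [ 0.6149 -0.3369  0.056 ]
now [ 0.6162 -0.3385  0.1855] psi 174.84 F [-0.5 -0.4  0.9] w 86.9 t 27.3333 j [-0.61  0.43  1.34  0.    1.38 -2.1 ]
[[np.float64(-0.0011), np.float64(0.0001), np.float64(0.2388)], np.float64(0.0002)] rows>= 4
[[np.float64(-0.0011), np.float64(0.0001), np.float64(0.4038)], np.float64(0.0002)] rows>= 5
div [[0.637, 0.398], [0.635, 0.314], [0.47, 0.316], [0.47, 0.402]] [0.5532 0.3577] -1.1 0.16573178627124255
plain [[0.649, 0.307], [0.652, 0.222], [0.486, 0.215], [0.485, 0.302]] [0.568  0.2613] 1.9 0.16570554407083374
```

Emit:
arm_command(commands=[[[-0.002, 0, 0.08], 0], [[-0.002, 0, 0.16], 0], [[-0.002, 0, 0.24], 0], [[-0.002, 0, 0.3], 0], [[-0.002, 0, 0.36], 0], [[-0.002, 0, 0.4], 0], [[-0.002, 0, 0.404], 0], [[-0.002, 0, 0.404], 0]])

```text
time_s: 28.0
eef_pos: [0.6172, -0.3388, 0.0243]
tool_rot: [0.045, 0.999, 0.0, -0.0]
ft_force: [0.0, -0.2, -0.2]
gripper_width: 0.0869
```

Emit:
arm_command(commands=[[[0, 0, 0], 0], [[0, 0, 0], 0], [[0, 0, 0], 0], [[0, 0, 0], 0], [[0, 0, 0], 0], [[0, 0, 0], 0], [[0, 0, 0], 0], [[0, 0, 0], 0]], hand=0)

```text
time_s: 28.67
eef_pos: [0.6174, -0.339, 0.0238]
tool_rot: [0.045, 0.999, 0.0, -0.0]
ft_force: [-0.4, 1.2, 1.3]
gripper_width: 0.0444
```

Emit:
arm_command(commands=[[[0, 0, -0.04], 0], [[0, 0, -0.1], 0], [[0, 0, -0.18], 0], [[0, 0, -0.26], 0], [[0, 0, -0.34], 0], [[0, 0, -0.42], 0], [[0, 0, -0.5], 0], [[0, 0, -0.58], 0], [[0, 0, -0.66], 0], [[0, 0, -0.72], 0], [[0, 0, -0.72], 0]])

```text
time_s: 29.58
eef_pos: [0.6191, -0.3406, 0.3208]
tool_rot: [0.045, 0.999, -0.003, 0.005]
ft_force: [0.3, 1.2, 0.4]
gripper_width: 0.0443
```

Run:
```python
from h import *
a=np.radians(1.9);c=np.array([.568,.2613]);u=np.array([np.cos(a),np.sin(a)])
print("far",c+.041*u,"near",c-.041*u)
n=c+.041*u
go((.46,0,.31,174.8),(*n,.12,174.8))
```

```text
far [0.60897746 0.26265936] near [0.52702254 0.25994064]
now [ 0.6191 -0.3406  0.3208] psi 174.83 F [0.3 1.2 0.4] w 44.3 t 29.5833 j [-0.61  0.37  1.16 -0.    1.6  -2.09]
[[np.float64(0.4732), np.float64(0.8121), np.float64(0.0173)], np.float64(0.0001)] rows>= 11
[[np.float64(0.1663), np.float64(1.5026), np.float64(0.4913)], np.float64(0.0001)] rows>= 17
```

Emit:
arm_command(commands=[[[0.05, 0.085, 0], 0], [[0.1, 0.17, 0], 0], [[0.15, 0.255, 0], 0], [[0.2, 0.34, 0], 0], [[0.25, 0.425, 0], 0], [[0.3, 0.51, 0], 0], [[0.35, 0.595, 0], 0], [[0.4, 0.68, 0], 0], [[0.44, 0.76, 0], 0], [[0.47, 0.812, 0], 0], [[0.45, 0.9, 0], 0], [[0.42, 0.98, 0], 0], [[0.42, 0.98, 0], 0], [[0.42, 0.98, 0], 0]])

```text
time_s: 30.75
eef_pos: [0.4848, 0.0678, 0.3108]
tool_rot: [0.043, 0.999, -0.0, -0.001]
ft_force: [0.7, 0.2, -2.3]
gripper_width: 0.0441
```

Run:
```python
from h import *
go((.609,.2627,.31,174.8),(.609,.2627,.09,174.8))
```

```text
now [0.4848 0.0678 0.3108] psi 175.02 F [ 0.7  0.2 -2.3] w 44.1 t 30.75 j [-0.02 -0.15  1.75 -0.    1.55 -1.51]
[[np.float64(-0.2671), np.float64(0.5124), np.float64(0.0013)], np.float64(0.0012)] rows>= 7
[[np.float64(-0.2681), np.float64(0.5126), np.float64(0.5513)], np.float64(0.0012)] rows>= 9
```

Emit:
arm_command(commands=[[[-0.04, 0.08, 0], 0], [[-0.08, 0.16, 0], 0], [[-0.12, 0.24, 0], 0], [[-0.16, 0.32, 0], 0], [[-0.2, 0.4, 0], 0], [[-0.24, 0.48, 0], 0], [[-0.268, 0.5125, 0.05], 0], [[-0.268, 0.5125, 0.13], 0], [[-0.268, 0.5125, 0.21], 0], [[-0.268, 0.5125, 0.29], 0], [[-0.268, 0.5125, 0.37], 0], [[-0.268, 0.5125, 0.45], 0], [[-0.268, 0.5125, 0.5], 0], [[-0.268, 0.5125, 0.5], 0], [[-0.268, 0.5125, 0.5], 0]])

```text
time_s: 32.0
eef_pos: [0.6094, 0.2592, 0.1099]
tool_rot: [0.046, 0.999, -0.001, -0.002]
ft_force: [-0.3, 0.5, -1.8]
gripper_width: 0.0446
```

Run:
```python
from h import *
f=grab("wrist");im=cv2.cvtColor(f["img"],4).copy()
for P in((.609,.2627,.003),(.649,.307,.014),(.652,.222,.014),(.486,.215,.014),(.485,.302,.014),(.470,.316,.014),(.470,.402,.014)):
    q=proj(f,P);cv2.circle(im,tuple(int(v) for v in q),2,(0,0,255),-1);print(P,q.round(1))
cv2.imwrite("pics/w11.png",cv2.resize(im,None,fx=1.4,fy=1.4))
go((.609,.2627,.03,174.8))
```

```text
(0.609, 0.2627, 0.003) [259.6 190.8]
(0.649, 0.307, 0.014) [306.4 227.5]
(0.652, 0.222, 0.014) [224.1 237. ]
(0.486, 0.215, 0.014) [191.3  62.2]
(0.485, 0.302, 0.014) [293.   50.5]
(0.47, 0.316, 0.014) [309.   28.7]
(0.47, 0.402, 0.014) [414.4  17.7]
now [0.6111 0.2599 0.1124] psi 174.77 F [-0.6 -0.7 -1.4] w 44.2 t 32.05 j [ 0.28  0.4   1.51 -0.    1.23 -1.2 ]
[[np.float64(0.0059), np.float64(0.0066), np.float64(0.2059)], np.float64(-0.0002)] rows>= 3
```

View pics/w11.png

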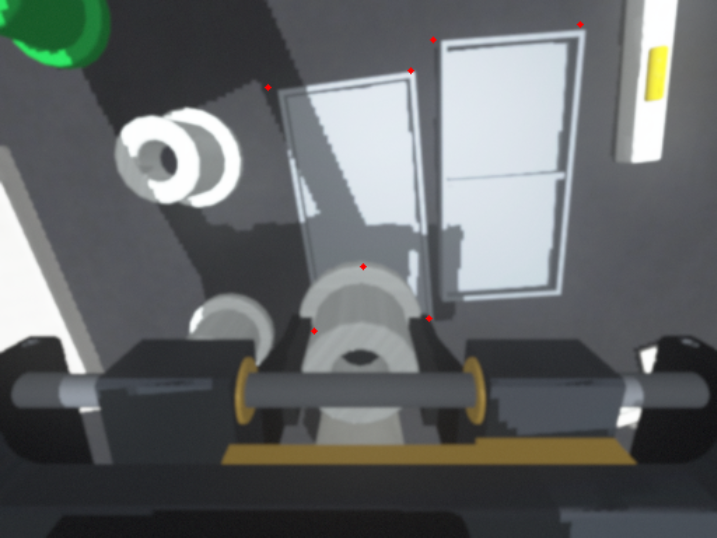

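The tray's left edge lies about 5 mm further left (+y) than estimated: corners (281,93) and (413,74) against the dots. Shift the target by +3 mm in y and lower.

Emit:
arm_command(commands=[[[0.002, 0.015, 0.04], 0], [[0.002, 0.015, 0.08], 0], [[0.002, 0.015, 0.12], 0], [[0.002, 0.015, 0.15], 0], [[0.002, 0.015, 0.175], 0], [[0.002, 0.015, 0.19], 0], [[0.002, 0.015, 0.2], 0], [[0.002, 0.015, 0.205], 0], [[0.002, 0.015, 0.205], 0]])

```text
time_s: 32.8
eef_pos: [0.6106, 0.2669, 0.0299]
tool_rot: [0.045, 0.999, 0.0, 0.0]
ft_force: [0.4, 0.6, -1.8]
gripper_width: 0.0443
```

Emit:
arm_command(commands=[[[0, 0, 0.003], 0], [[0, 0, 0.007], 0], [[0, 0, 0.007], 0]])

```text
time_s: 33.05
eef_pos: [0.6106, 0.2669, 0.0272]
tool_rot: [0.045, 0.999, 0.0, 0.0]
ft_force: [-0.5, -0.9, -2.0]
gripper_width: 0.0445
```

Emit:
arm_command(commands=[[[0, 0, 0.0025], 0], [[0, 0, 0.0025], 0]])

```text
time_s: 33.22
eef_pos: [0.6108, 0.267, 0.0268]
tool_rot: [0.045, 0.999, 0.0, 0.0]
ft_force: [-1.0, -0.3, 2.1]
gripper_width: 0.0446
```

Emit:
arm_command(commands=[[[0, 0, 0], 0], [[0, 0, 0], 0], [[0, 0, 0], 0], [[0, 0, 0], 0], [[0, 0, 0], 0], [[0, 0, 0], 0]], hand=80)

```text
time_s: 33.72
eef_pos: [0.6104, 0.2669, 0.0259]
tool_rot: [0.045, 0.999, 0.0, 0.0]
ft_force: [0.3, 0.2, 0.5]
gripper_width: 0.0756
```

Emit:
arm_command(commands=[[[0, 0, -0.04], 0], [[0, 0, -0.12], 0], [[0, 0, -0.2], 0], [[0, 0, -0.28], 0], [[0, 0, -0.36], 0], [[0, 0, -0.42], 0], [[0, 0, -0.42], 0], [[0, 0, -0.42], 0]], hand=87)

```text
time_s: 34.38
eef_pos: [0.6117, 0.2673, 0.1965]
tool_rot: [0.045, 0.999, 0.001, 0.002]
ft_force: [0.2, -0.5, -0.9]
gripper_width: 0.0871
```

Run:
```python
from h import *
f=grab("wrist");p=proj(f,(.6106,.2669,.059));print(p);bore(f,*p,w=14,z=.059)
p=proj(f,(.524,.157,.056));print(p)
if p[0]>14:bore(f,*p,w=14)
go((.525,.1555,.2,174.8))
```

```text
[255.41114889 181.60605806]
bore px [256.2 179. ] area 140 -> [0.6077 0.268  0.059 ]
[143.44766839 110.75085784]
bore px [148.3 109.1] area 105 -> [0.5228 0.1625 0.056 ]
now [0.6105 0.2669 0.1941] psi 174.82 F [ 0.4 -1.2 -0.9] w 86.9 t 34.4333 j [ 0.29  0.34  1.44  0.    1.36 -1.19]
[[np.float64(0.1877), np.float64(-0.2967), np.float64(-0.015)], np.float64(0.0001)] rows>= 5
```

Emit:
arm_command(commands=[[[0.05, -0.08, -0.01], 0], [[0.1, -0.16, -0.01], 0], [[0.15, -0.24, -0.01], 0], [[0.188, -0.292, -0.01], 0], [[0.188, -0.292, -0.01], 0], [[0.188, -0.292, -0.01], 0], [[0.188, -0.292, -0.01], 0]])

```text
time_s: 35.02
eef_pos: [0.5248, 0.1574, 0.1968]
tool_rot: [0.045, 0.999, 0.0, -0.001]
ft_force: [-0.0, 0.0, -0.3]
gripper_width: 0.0871
```

Run:
```python
from h import *
f=grab("wrist");p=proj(f,(.525,.157,.056));print(p);b=bore(f,*p,w=14)+[.0017,-.0016,0]
go((b[0],b[1],.024,174.8))
```

```text
[255.71070072 182.65028358]
bore px [255.9 177.4] area 150 -> [0.5189 0.1577 0.056 ]
now [0.5251 0.1578 0.1971] psi 174.83 F [-0.1 -0.1  1. ] w 86.8 t 35.0667 j [ 0.15  0.06  1.76  0.    1.33 -1.33]
[[np.float64(0.0105), np.float64(-0.0051), np.float64(0.4327)], np.float64(0.0002)] rows>= 6
```

Emit:
arm_command(commands=[[[0.0075, -0.003, 0.08], 0], [[0.0075, -0.003, 0.16], 0], [[0.0075, -0.003, 0.24], 0], [[0.0075, -0.003, 0.32], 0], [[0.0075, -0.003, 0.38], 0], [[0.0075, -0.003, 0.42], 0], [[0.0075, -0.003, 0.433], 0], [[0.0075, -0.003, 0.433], 0]])

```text
time_s: 35.73
eef_pos: [0.5207, 0.1568, 0.0226]
tool_rot: [0.045, 0.999, -0.0, -0.002]
ft_force: [0.2, 0.8, 0.7]
gripper_width: 0.0873
```

Emit:
arm_command(commands=[[[0, 0, 0], 0], [[0, 0, 0], 0], [[0, 0, 0], 0], [[0, 0, 0], 0], [[0, 0, 0], 0], [[0, 0, 0], 0], [[0, 0, 0], 0], [[0, 0, 0], 0]], hand=0)

```text
time_s: 36.4
eef_pos: [0.522, 0.1564, 0.025]
tool_rot: [0.045, 0.999, 0.0, 0.0]
ft_force: [0.5, -0.0, 1.2]
gripper_width: 0.0435
```

Emit:
arm_command(commands=[[[0, 0, -0.04], 0], [[0, 0, -0.1], 0], [[0, 0, -0.17], 0], [[0, 0, -0.24], 0], [[0, 0, -0.24], 0], [[0, 0, -0.24], 0]])

```text
time_s: 36.9
eef_pos: [0.5232, 0.1566, 0.1224]
tool_rot: [0.045, 0.999, 0.0, 0.002]
ft_force: [-0.2, 0.1, -2.7]
gripper_width: 0.0433
```

Run:
```python
from h import *
go((.529,.263,.12,174.8),(.529,.263,.0295,174.8))
```

```text
now [0.5232 0.1566 0.1224] psi 174.82 F [-0.2  0.1 -2.7] w 43.3 t 36.9 j [ 0.15  0.12  1.83 -0.    1.18 -1.33]
[[np.float64(0.0097), np.float64(0.2663), np.float64(0.0062)], np.float64(0.0001)] rows>= 4
[[np.float64(0.0105), np.float64(0.2661), np.float64(0.2325)], np.float64(0.0001)] rows>= 5
```

Emit:
arm_command(commands=[[[0.003, 0.08, 0], 0], [[0.006, 0.16, 0], 0], [[0.01, 0.24, 0], 0], [[0.01, 0.266, 0.03], 0], [[0.01, 0.266, 0.08], 0], [[0.01, 0.266, 0.13], 0], [[0.01, 0.266, 0.17], 0], [[0.01, 0.266, 0.2], 0], [[0.01, 0.266, 0.22], 0], [[0.01, 0.266, 0.23], 0], [[0.01, 0.266, 0.23], 0]])

```text
time_s: 37.82
eef_pos: [0.5269, 0.2624, 0.0284]
tool_rot: [0.045, 0.999, -0.0, -0.001]
ft_force: [0.3, 0.7, -1.5]
gripper_width: 0.0432
```

Emit:
arm_command(commands=[[[0, 0, 0.003], 0], [[0, 0, 0.006], 0], [[0, 0, 0.006], 0]])

```text
time_s: 38.07
eef_pos: [0.5281, 0.2628, 0.0279]
tool_rot: [0.045, 0.999, 0.0, 0.0]
ft_force: [-5.2, -2.8, 9.3]
gripper_width: 0.0431
```

Seated. Release, rise, and go above the through-bored bush.

Emit:
arm_command(commands=[[[0, 0, -0.002], 0], [[0, 0, -0.002], 0], [[0, 0, -0.002], 0], [[0, 0, -0.002], 0], [[0, 0, -0.002], 0], [[0, 0, -0.002], 0]], hand=80)

```text
time_s: 38.57
eef_pos: [0.5275, 0.2627, 0.027]
tool_rot: [0.045, 0.999, -0.0, -0.0]
ft_force: [-0.7, 0.0, 0.4]
gripper_width: 0.0747
```

Emit:
arm_command(commands=[[[0, 0, -0.04], 0], [[0, 0, -0.12], 0], [[0, 0, -0.2], 0], [[0, 0, -0.28], 0], [[0, 0, -0.36], 0], [[0, 0, -0.42], 0], [[0, 0, -0.42], 0], [[0, 0, -0.42], 0]], hand=87)

```text
time_s: 39.23
eef_pos: [0.5288, 0.2631, 0.1973]
tool_rot: [0.045, 0.999, 0.001, 0.002]
ft_force: [-0.9, -0.2, -0.9]
gripper_width: 0.0873
```

Run:
```python
from h import *
f=grab("wrist");p=proj(f,(.528,.2628,.059));print(p);bore(f,*p,w=14,z=.059)
go((.654,.156,.2,174.8))
```

```text
[255.50220445 181.76288454]
bore px [256.  178.6] area 100 -> [0.5244 0.2637 0.059 ]
now [0.5275 0.2627 0.1952] psi 174.82 F [ 0.  -0.1 -0.6] w 87.0 t 39.2833 j [ 0.33  0.16  1.65  0.    1.33 -1.15]
[[np.float64(-0.3389), np.float64(-0.2372), np.float64(-0.012)], np.float64(0.0001)] rows>= 5
```

Emit:
arm_command(commands=[[[-0.08, -0.06, -0.01], 0], [[-0.16, -0.12, -0.01], 0], [[-0.24, -0.17, -0.01], 0], [[-0.31, -0.22, -0.01], 0], [[-0.339, -0.237, -0.01], 0], [[-0.339, -0.237, -0.01], 0], [[-0.339, -0.237, -0.01], 0], [[-0.339, -0.237, -0.01], 0]])

```text
time_s: 39.95
eef_pos: [0.6525, 0.1566, 0.1972]
tool_rot: [0.045, 0.999, -0.0, -0.002]
ft_force: [0.1, 0.1, -0.5]
gripper_width: 0.0867
```

Run:
```python
from h import *
f=grab("wrist");p=proj(f,(.653,.156,.056));print(p);b=bore(f,*p,w=14)
go((b[0]+.003,b[1]-.001,.024,174.8))
```

```text
[255.61791597 183.04466002]
bore px [256.9 175.6] area 93 -> [0.6445 0.1583 0.056 ]
now [0.6525 0.157  0.1978] psi 174.88 F [ 0.6  0.3 -0.8] w 86.6 t 40.0 j [ 0.12  0.35  1.42  0.    1.38 -1.36]
[[np.float64(0.0116), np.float64(-0.0004), np.float64(0.4345)], np.float64(0.0005)] rows>= 6
```

Emit:
arm_command(commands=[[[0.004, 0, 0.08], 0], [[0.004, 0, 0.16], 0], [[0.004, 0, 0.24], 0], [[0.004, 0, 0.32], 0], [[0.004, 0, 0.38], 0], [[0.004, 0, 0.42], 0], [[0.004, 0, 0.432], 0], [[0.004, 0, 0.432], 0]])

```text
time_s: 40.67
eef_pos: [0.6502, 0.1571, 0.0245]
tool_rot: [0.044, 0.999, -0.0, -0.002]
ft_force: [-0.9, -0.6, 0.4]
gripper_width: 0.0866
```

Emit:
arm_command(commands=[[[0, 0, 0], 0], [[0, 0, 0], 0], [[0, 0, 0], 0], [[0, 0, 0], 0], [[0, 0, 0], 0], [[0, 0, 0], 0], [[0, 0, 0], 0], [[0, 0, 0], 0]], hand=0)

```text
time_s: 41.33
eef_pos: [0.6526, 0.1562, 0.0266]
tool_rot: [0.045, 0.999, 0.0, 0.0]
ft_force: [0.7, -0.5, 1.0]
gripper_width: 0.044
```

Emit:
arm_command(commands=[[[0, 0, -0.04], 0], [[0, 0, -0.1], 0], [[0, 0, -0.17], 0], [[0, 0, -0.25], 0], [[0, 0, -0.3], 0], [[0, 0, -0.3], 0], [[0, 0, -0.3], 0]])

```text
time_s: 41.92
eef_pos: [0.6532, 0.1563, 0.1474]
tool_rot: [0.045, 0.999, 0.0, 0.001]
ft_force: [0.6, -1.0, -3.1]
gripper_width: 0.0446
```

Run:
```python
from h import *
a=np.radians(-1.1);c=np.array([.556,.361]);u=np.array([np.cos(a),np.sin(a)]);n=c-.041*u;print(n)
go((*n,.14,174.8),(*n,.0295,174.8))
```

```text
[0.51500756 0.3617871 ]
now [0.6532 0.1563 0.1474] psi 174.82 F [ 0.6 -1.  -3.1] w 44.6 t 41.9167 j [ 0.12  0.38  1.47  0.    1.29 -1.36]
[[np.float64(0.3905), np.float64(0.4805), np.float64(0.0178)], np.float64(0.0001)] rows>= 7
[[np.float64(0.3912), np.float64(0.4803), np.float64(0.2941)], np.float64(0.0001)] rows>= 8
```

Emit:
arm_command(commands=[[[0.06, 0.07, 0], 0], [[0.12, 0.14, 0], 0], [[0.18, 0.22, 0], 0], [[0.24, 0.3, 0], 0], [[0.3, 0.37, 0], 0], [[0.36, 0.44, 0], 0], [[0.39, 0.48, 0.05], 0], [[0.39, 0.48, 0.1], 0], [[0.39, 0.48, 0.1], 0], [[0.39, 0.48, 0.1], 0], [[0.39, 0.48, 0.1], 0]])

```text
time_s: 42.83
eef_pos: [0.5143, 0.3607, 0.1055]
tool_rot: [0.045, 0.999, -0.001, -0.001]
ft_force: [0.4, 0.3, -1.2]
gripper_width: 0.0443
```

Run:
```python
from h import *
f=grab("wrist");im=cv2.cvtColor(f["img"],4).copy()
for P in((.473,.319,.014),(.473,.405,.014),(.557,.319,.014),(.557,.404,.014)):
    q=proj(f,P);cv2.circle(im,tuple(int(v) for v in q),2,(0,0,255),-1);print(P,q.round(1))
cv2.imwrite("pics/w12.png",cv2.resize(im,None,fx=1.4,fy=1.4))
go((.515,.3618,.0295,174.8))
```

```text
(0.473, 0.319, 0.014) [207.2 157.6]
(0.473, 0.405, 0.014) [300.  149.2]
(0.557, 0.319, 0.014) [219.2 239.2]
(0.557, 0.404, 0.014) [302.7 232.3]
now [0.5151 0.3609 0.1066] psi 174.76 F [ 1.2  0.9 -0.9] w 44.3 t 42.8833 j [ 0.49  0.33  1.62 -0.    1.19 -0.99]
[[np.float64(0.0006), np.float64(0.0023), np.float64(0.1927)], np.float64(-0.0002)] rows>= 3
```

View pics/w12.png

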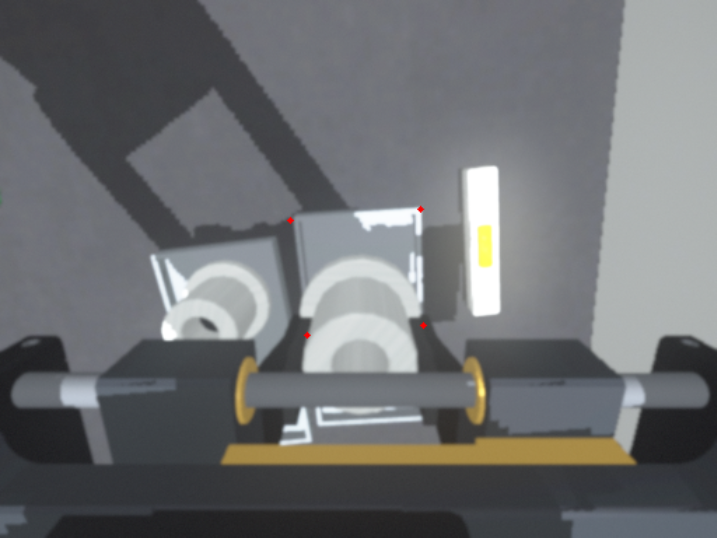

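The near bay corners (296,214) and (421,208) agree with the dots within about 3 mm. Lower.

Emit:
arm_command(commands=[[[0.002, 0.003, 0.04], 0], [[0.002, 0.003, 0.08], 0], [[0.002, 0.003, 0.12], 0], [[0.002, 0.003, 0.15], 0], [[0.002, 0.003, 0.17], 0], [[0.002, 0.003, 0.185], 0], [[0.002, 0.003, 0.19], 0], [[0.002, 0.003, 0.19], 0]])

```text
time_s: 43.55
eef_pos: [0.5139, 0.3627, 0.0303]
tool_rot: [0.045, 0.999, -0.0, -0.0]
ft_force: [0.3, 0.0, -2.4]
gripper_width: 0.0445
```

Emit:
arm_command(commands=[[[0, 0, 0.003], 0], [[0, 0, 0.005], 0], [[0, 0, 0.005], 0]])

```text
time_s: 43.8
eef_pos: [0.5145, 0.3632, 0.0296]
tool_rot: [0.045, 0.999, 0.0, 0.001]
ft_force: [-0.5, -1.4, 0.5]
gripper_width: 0.0442
```

Emit:
arm_command(commands=[[[0, 0, 0.001], 0], [[0, 0, 0.001], 0], [[0, 0, 0.001], 0], [[0, 0, 0.001], 0], [[0, 0, 0.001], 0], [[0, 0, 0.001], 0], [[0, 0, 0.001], 0]], hand=80)

```text
time_s: 44.38
eef_pos: [0.5136, 0.3628, 0.0279]
tool_rot: [0.045, 0.999, -0.0, -0.0]
ft_force: [0.4, 0.8, 0.1]
gripper_width: 0.0776
```

Emit:
arm_command(commands=[[[0, 0, -0.04], 0], [[0, 0, -0.12], 0], [[0, 0, -0.2], 0], [[0, 0, -0.28], 0], [[0, 0, -0.36], 0], [[0, 0, -0.44], 0], [[0, 0, -0.52], 0], [[0.05, -0.08, -0.6], 0], [[0.1, -0.16, -0.68], 0], [[0.15, -0.24, -0.68], 0], [[0.2, -0.32, -0.68], 0], [[0.2, -0.4, -0.68], 0], [[0.2, -0.5, -0.68], 0], [[0.2, -0.6, -0.68], 0], [[0.2, -0.6, -0.68], 0]])

```text
time_s: 45.63
eef_pos: [0.412, 0.1255, 0.3003]
tool_rot: [0.048, 0.999, -0.002, 0.001]
ft_force: [0.2, -0.6, 1.0]
gripper_width: 0.08
```

Run:
```python
from h import *
g=grab("top");s=grab("side")
A=cv2.resize(cv2.cvtColor(g["img"],4)[130:290,95:400],(780,409),interpolation=cv2.INTER_CUBIC)
B=cv2.resize(cv2.cvtColor(s["img"],4)[130:270,90:380],(390,188),interpolation=cv2.INTER_CUBIC)
C=cv2.resize(cv2.cvtColor(s["img"],4)[150:220,100:230],(390,188),interpolation=cv2.INTER_CUBIC)
cv2.imwrite("pics/end.png",np.vstack([A,np.hstack([B,C])]))
go((.4,.1,.3,175))
```

```text
now [0.4125 0.1297 0.3003] psi 174.61 F [-0.5  0.3  0.3] w 80.2 t 45.7333 j [ 0.12 -0.3   1.89  0.    1.55 -1.36]
[[np.float64(0.0242), np.float64(-0.0768), np.float64(0.0007)], np.float64(-0.0022)] rows>= 2
```

View pics/end.png

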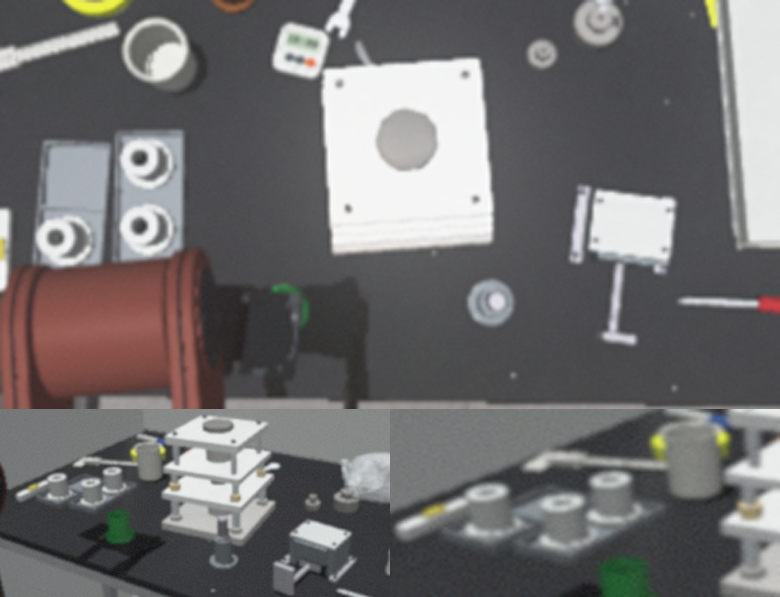

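Final views show both blind bushes upright in the plain tray (145,160 and 147,228) and the through-bored one upright in a bay of the divided tray (62,240). The pin is in its stand at (492,300), the slide is back, and the bystanders are untouched.

```bash
python3 -c "
from bench import r
print(r.hand_in())"
```

```text
the job is handed in; nothing more can be done
None
```

The job is handed in, at about 46 s on the robot's clock. There were three bushes, one in the nest and two on the worktop; I saw no fourth in any view.

- **Eject:** I pushed the thumb plate to its end stop, with a force of 37 N along the push at the last reading. The bush came clear of the roof.
- **Probe:** The nest bush and the nearer worktop bush are blind; the pin's tip stopped at z ≈ 0.031–0.032 m under 15–20 N. The farther worktop bush is through-bored; the tip went down to 0.006 m with the collar seated at 12 N.
- **Sort:** I put the pin back in its stand after probing, before handling the bushes. The two blind bushes stand in the plain tray and the through-bored one in the near bay of the divided tray.

**Last checks:** The final top and side views showed all three bushes upright inside their trays. The pin was in its stand, and the beaker and timer looked undisturbed. The arm was clear of everything. The screwdriver was only partly in view in that last picture; the visible part had not moved.

**What disagreed:**
- The tray position measured from the top camera was about 3–5 mm off in y, so I corrected it from a wrist view before placing.
- The pin had tilted slightly in the grip after probing, and I allowed for that when putting it back.

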